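# Draw down the gouge cupboard's flap with the hook pole

### The job

Take the hook pole from its wooden rests, hook its pin through the steel eye high on the gouge cupboard's flap, and draw the flap all the way down to its stop with the hook. The eye is screwed only into thin board, so feel for it and never push or pull it hard, and do not slam the flap or touch it with the hand; then unhook the pole, leaving the flap down, and lay the pole back in its rests, leaving the other things alone.

Things in the scene. Friction and masses are not known exactly. Their poses are not given: they have to be found in the camera images.
- pole_grip (a point): Hook pole, lying level: dark wooden handle (pole's x -120 to +60 mm, 24 wide in y, 30 tall in z), then a straight 9 mm steel shaft to x = 180, where a 6 mm pin turns off square and level along -y to its flat tip, 43 mm from the shaft's axis. This point: mid-section of the handle, near the centre of mass (200 g +-30%); grip it here across the 24 mm. Axes: x to the hook, z up. Starts 62 mm above the bench.
- hook (a point): Point on the hook pin's axis, half-way along its free length: at (180, -22, 0) mm from pole_grip in the pole's axes, which it shares.
- cradle (a point): Where pole_grip lies when the pole is home in its rests: x along them to the hook end, z up, 62 mm above the bench. Two fixed wooden uprights, 14 mm thick, stand under the handle at x = -90 and +48 mm; their notch floors are 15 mm below this point, the cheeks leave about 5 mm each side of the handle, widen upward and end about 8 mm above this point. Plywood base 70 mm wide.
- flap (a joint): Flap angle, rad: 0 shut and upright, 1.5 fully down on its stop, outside face underneath. Starts between 0 and 0.12. A stiff friction hinge keeps it where it is left: some 1 to 5 N at the eye move it, all the way, either way. The eye bears at most 25 N.
- flap_hinge (a point): Middle of the hinge line, at the flap's lower edge on the cupboard's front, about 158 mm above the bench. Flap's axes, turning with it: x into the cupboard when shut, y along the hinge, z from the hinge up the flap when shut. Opening turns z towards -x of the shut pose: the top comes out and down.
- flap_c (a point): Centre of the flap, a pale board 290 mm wide, 166 high, 12 thick, covering the upper front of a brown cupboard 345 mm high, 320 wide, 180 deep, whose drawers below the hinge stand out 22 mm with their knobs. At (-6, 0, 83) mm in flap_hinge's axes.
- eye_nominal (a point): Where the eye was meant to be, at (-30, 0, 106) mm in flap_hinge's axes; moves with the flap. The real eye, screwed on by hand and firm, has its centre anywhere up to 20 mm higher or lower along the flap (z), true to 1 mm in x and y. Flat steel ring 6 mm thick, hole 13 mm, 25 over all, on a 26 by 30 mm plate; the hole's axis is the flap's y, so the pin goes in sideways and turns freely in it.
- mallet_c (a point): Carver's round wooden mallet standing on its head, 112 mm across, 214 tall; point half-way up. Leave alone.
- tin_c (a point): Oil tin, 50 by 90 by 160 mm, standing; point half-way up. Leave alone.
- dish_c (a point): Small turned wooden bowl, 120 mm across, 40 tall; point half-way up. Leave alone.
Mind the look-alikes: they are no part of the job. What is shaped like the part that bears cradle but red or white is not meant.

How it is judged:
By the outcome, as a careful person would: the job done as asked, in the order asked, and still so for the second after the job is handed in, with the robot touching nothing.
It also fails if it takes over 72 s, if anything falls off the work surface, if the arm or the gripper's body presses on something with over 40 N, if the wrist force passes 120 N, or if a joint passes its speed limit or range.

### The arm

A 6-joint arm with a two-finger parallel gripper is mounted at the origin on the work surface. World frame = base frame: x ahead of the robot, y to its left, z up, the work surface at z = 0. Lengths are in m, angles in degrees, forces in N, time in s.
With the tool pointing down it reaches from about 0.35 to 0.875 m from the base axis. Payload 4.2 kg.
Tool frame: the origin (TCP) lies midway between the tips of the shut fingers; the grasp point (between the pads) lies 19 mm behind it; z points along the fingers, y is the direction in which the jaws open and shut (so a half turn about z gives the same grasp; the last joint's range is limited). The gripper opens to 87 mm and grips with 3 to 60 N. Pads are 19 mm wide; open, the fingers measure 117 mm over their backs; the gripper's body (75 mm by 190 mm) begins 51 mm behind the grasp point.
Start: joints at [-53.079, 22.042, 0.453, 0, -68.411, -14.817], TCP at [0.235, -0.579, 0.203] pointing down, gripper open.
Joint ranges: [-179.83, 179.83], [-69.29, 118.12], [-61.27, 80.66], [-181.25, 117.63], [-171.15, -9.14], [-177.46, 177.46]. Speed limits (degrees/s): [159.86, 159.86, 180, 180, 180, 180].

### API

Orientations are given as [roll, pitch, yaw] about the fixed x, y, z axes, in that order (R = Rz(yaw) Ry(pitch) Rx(roll)).
In Python, from bench import env, vision, order gives the robot as it stands.
- The arm moves only by the tool drive_tool, never from a script. Its argument "increments" is a list of rows, each an object with "claw": the opening, from 0 (shut) to 1 (fully open); "translation": the shift along the world's x, y, z in units of 50 mm (1.0 is 50 mm), a list of three; "yaw": the turn about the world's z in rad. A call has 1 to 10 rows; each row shifts and turns the commanded pose from where the row before left it; what a row does not reach is not made up. A row lasts 1/10 s, in which the tool goes at most 50 mm and 8.59 degrees, less where a joint would pass 70% of its speed; a pose out of reach is approached as far as the arm can. A call is refused whole if a number of a shift passes 1 or a number of a turn 0.15, either way. A call with a gripper value outside its range is refused whole. The fingers move at their own pace and stop on an object; "grip_force" is the grip in N (left out, the last holds). Time passes only in rows, so rows that do not move let the fingers close. It gives the time, the measured TCP pose, the force and the opening at its end, in the units of the state.
- env.read_state(): the state, without advancing time (a new reading comes with each control period).
- vision.read_camera(name): name is "side" or "top" or "wrist"; returns a dict with "color" (384x512x3 uint8, red, green, blue), "depth" (384x512 float32, m along the optical axis (not along the pixel's ray), 0 where there is no reading), "vertical_fov" (degrees; the focal length in pixels is half the picture's height over the tangent of half this angle, whatever the lens; pixels are square), "cx", "cy" (the principal point, pixels), "dist" ([k1, k2, p1, p2, k3] as OpenCV has them; the pictures are not rectified), "R" (3x3) and "t" (3): a world point X has camera coordinates R X + t. Camera axes: x right, y down, z forward; pixel columns grow to the right and rows downward; lengths in m; the calibration is good to about 2 mm. A picture is of the moment at which its call begins.
- order.hand_in(): hands the job in, once; it reports no verdict.
Trained networks look in the newest picture that a camera, given by its name, has taken for a name from the list of things; names that differ only in an ending like _2 or _b are one class to them, and where a whole thing is asked for, a point or a joint stands for the part that bears it (a point fixed in the world has none). Each returns a list of dicts, best first, with "score" (0 to 1); they miss things now and then, are a little off and sometimes report something else, mostly with a low value. They report only what shows in the picture. A call takes as long as a camera call. They do not tell look-alikes from the thing itself.
- vision.find_in(camera, target): "at" ([column, row] in pixels, amid what is visible of it).
The state is a dict: "clock": time; "joint_positions": joint angles; "qvel": joint speeds; "tau": joint torques, N m; "tcp_pos": TCP position; "eef_rot": TCP orientation; "wrist_force": force on the tool from outside, world axes, zero at the start; "moment": the same for the moment, N m; "grip_width": finger opening in m.
Only numpy, scipy, OpenCV 4.12 (cv2) and the standard library are available. Lean on these libraries where they do the work, as an engineer would, in place of code of your own. Each camera call takes 0.05 s, during which the arm holds its last target.

## Working session

There is one attempt and no reset: what is moved stays moved. The work goes in short steps, Python scripts to look and compute and a tool call to move; the robot and the scene stay as the last step left them, time stands still between calls to the robot, and variables do not carry over. Pictures are saved under pics/ and viewed, and the job is handed in when it is done.

Besides the shell and the picture viewer there is one more tool, called after "Request:" in YAML: its name, and indented under it one key for each argument. drive_tool: Moves the arm, as the interface text tells. Its arguments: {"type":"object","properties":{"increments":{"type":"array","items":{"type":"object","properties":{"claw":{"type":"number"},"translation":{"type":"array","items":{"type":"number"}},"yaw":{"type":"number"}}}},"grip_force":{"type":"number"}},"required":["increments"]}

```bash
mkdir -p pics; ls
cat > h.py <<'E'
import numpy as np,cv2
from bench import env,vision,order
def cam(n,save=None):
    c=vision.read_camera(n)
    if save: cv2.imwrite('pics/%s.png'%save,cv2.cvtColor(c['color'],cv2.COLOR_RGB2BGR))
    h=c['color'].shape[0]; f=h/2/np.tan(np.radians(c['vertical_fov'])/2)
    c['K']=np.array([[f,0,c['cx']],[0,f,c['cy']],[0,0,1]]); c['R']=np.array(c['R']);c['t']=np.array(c['t']);c['dist']=np.array(c['dist'],float)
    return c
def ray(c,p):
    q=cv2.undistortPoints(np.array([[p]],float),c['K'],c['dist'])[0,0]
    d=np.array([q[0],q[1],1.]); return -c['R'].T@c['t'], c['R'].T@d
def px(c,p):  # depth point
    u,v=int(round(p[0])),int(round(p[1])); w=c['depth'][max(0,v-1):v+2,max(0,u-1):u+2]; w=w[w>0]
    if len(w)==0:return None
    o,d=ray(c,p); return o+d*np.median(w)
def proj(c,X):
    r,_=cv2.Rodrigues(c['R']); return cv2.projectPoints(np.array(X,float).reshape(-1,3),r,c['t'],c['K'],c['dist'])[0][:,0]
def onz(c,p,z):
    o,d=ray(c,p); return o+d*(z-o[2])/d[2]
def tri(*cp):
    A=np.zeros((3,3));b=np.zeros(3)
    for c,p in cp:
        o,d=ray(c,p);d=d/np.linalg.norm(d);M=np.eye(3)-np.outer(d,d);A+=M;b+=M@o
    return np.linalg.solve(A,b)
E
python3 - <<'E'
from h import *
np.set_printoptions(precision=4,suppress=True)
print(env.read_state())
for n in ['side','top','wrist']:
    c=cam(n,n+'0'); print(n,c['vertical_fov'],c['dist'],'pos',-c['R'].T@c['t'],c['R'][2])
    for t in ['pole_grip','hook','cradle','flap','flap_hinge','flap_c','eye_nominal','mallet_c','tin_c','dish_c']:
        r=vision.find_in(n,t)
        for q in r[:4]:
            print(t,q, px(c,q['at']))
E
```

```text
pics
{'clock': 0.0, 'joint_positions': array([-53.0786,  22.0909,   0.3801,  -0.0288, -68.4128, -14.8163]), 'qvel': array([-0.0032,  0.0719,  0.0426,  0.0232,  0.0616, -0.023 ]), 'tau': array([  0.0003, -39.0668,  18.7408,   4.22  ,   0.0109,  -0.0002]), 'tcp_pos': array([ 0.235 , -0.5785,  0.2015]), 'eef_rot': array([ 179.8738,   -0.0057, -157.9054]), 'wrist_force': array([0.1321, 0.2038, 0.4417]), 'moment': array([-0.0501,  0.0123, -0.0476]), 'grip_width': 0.0874596472614572}
side 43.834231250439714 [-0.0859  0.      0.      0.      0.    ] pos [ 0.1831 -1.0733  1.2005] [ 0.2563  0.662  -0.7043]
pole_grip {'at': [262.2, 266.9], 'score': 0.83} [ 0.5033 -0.3074  0.0784]
hook {'at': [259.6, 267.7], 'score': 0.81} [ 0.4955 -0.3066  0.0776]
cradle {'at': [279.6, 352.3], 'score': 0.96} [ 0.4578 -0.5407  0.0129]
cradle {'at': [213.8, 312.7], 'score': 0.89} [ 0.333  -0.3619  0.0162]
cradle {'at': [228.7, 177.7], 'score': 0.79} [0.5606 0.1521 0.0159]
cradle {'at': [157.3, 206.0], 'score': 0.79} [0.2833 0.1056 0.0205]
flap {'at': [211.1, 101.8], 'score': 0.58} [0.561  0.3083 0.2481]
flap {'a
[... 1280 characters left out ...]
.3065 0.2854]
eye_nominal {'at': [252.8, 128.1], 'score': 0.71} [ 0.7563 -0.1059  0.139 ]
eye_nominal {'at': [90.1, 185.8], 'score': 0.66} [0.5693 0.3059 0.2632]
mallet_c {'at': [310.2, 149.5], 'score': 0.72} [ 0.6954 -0.2773  0.1121]
tin_c {'at': [250.6, 129.2], 'score': 0.91} [ 0.7536 -0.0994  0.1375]
tin_c {'at': [88.1, 190.8], 'score': 0.47} [0.5551 0.3062 0.2721]
dish_c {'at': [232.8, 262.0], 'score': 0.75} [ 0.3657 -0.0357  0.0068]
wrist 58.27587086547402 [0.0342 0.     0.     0.     0.    ] pos [ 0.1609 -0.6075  0.384 ] [ 0.2696  0.1098 -0.9567]
cradle {'at': [393.8, 261.7], 'score': 0.73} [ 0.2823 -0.3724  0.0134]
cradle {'at': [201.5, 325.9], 'score': 0.65} [ 0.4545 -0.5538  0.0129]
```

View pics/side0.png

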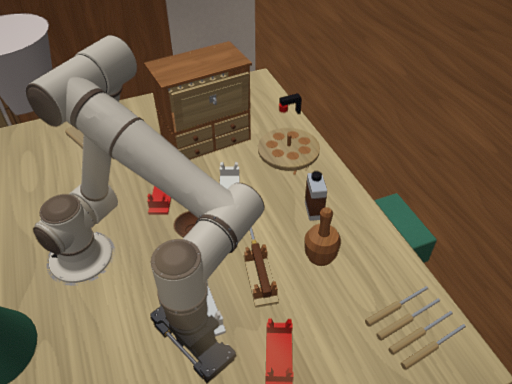

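View pics/top0.png

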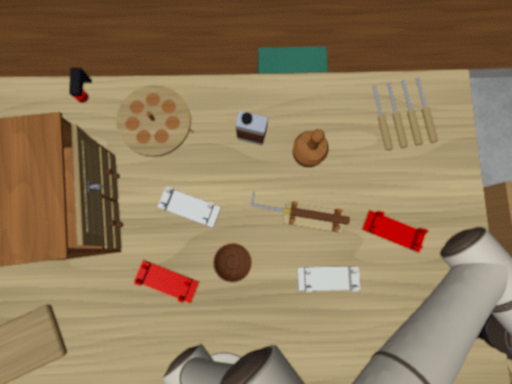

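The gripper-side pictures show the following. In the top view, the pole is in a natural-wood rest at about (318,216), with its hook at (252,195). The look-alike rests are red at (395,230) and (166,281), and white at (189,207) and (329,279). The cupboard is at left with its eye near (93,186). I'll confirm the rest and the eye in enlarged crops.

Run:
```python
import cv2
a=cv2.imread('pics/top0.png')[165:265,230:360]; a=cv2.resize(a,None,fx=6,fy=6,interpolation=cv2.INTER_CUBIC); cv2.imwrite('pics/c1.png',a)
b=cv2.imread('pics/side0.png')[40:165,135:260]; b=cv2.resize(b,None,fx=4.7,fy=4.7,interpolation=cv2.INTER_CUBIC); cv2.imwrite('pics/c2.png',b)
```

```text
(no output)
```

View pics/c1.png

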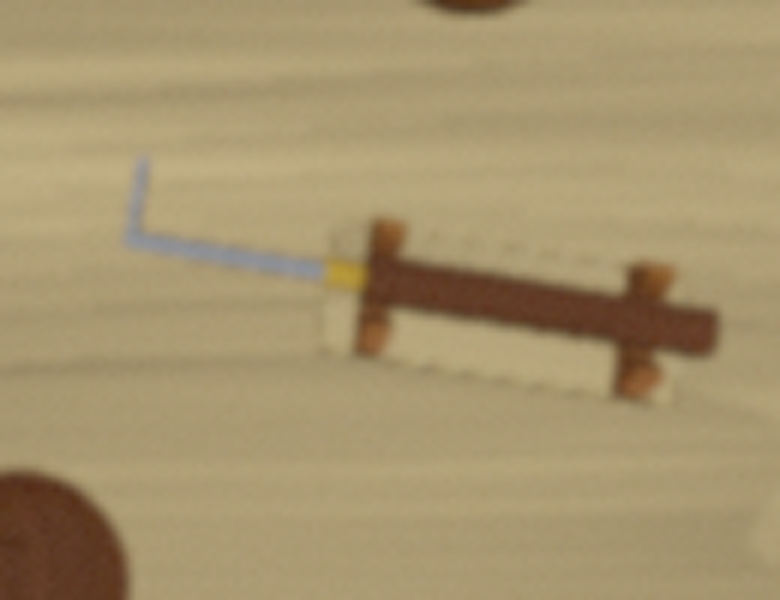

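View pics/c2.png

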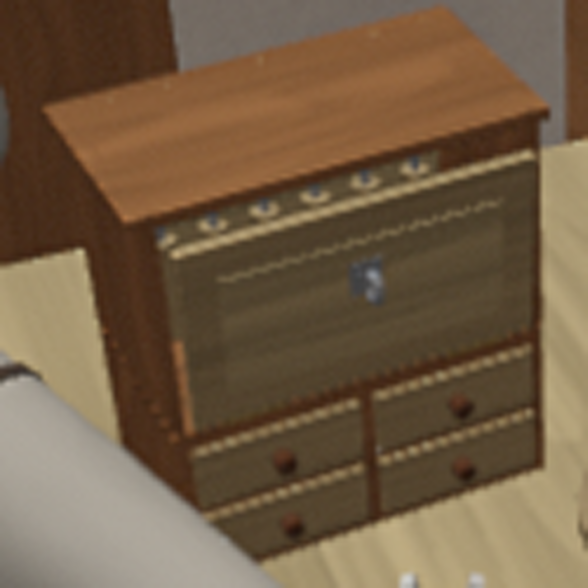

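Run:
```python
from h import *
np.set_printoptions(precision=4,suppress=True)
c=cam('top')
f=lambda x,y:(230+x/6-.4,165+y/6-.4)
T=onz(c,f(716,331),.070);H=onz(c,f(130,238),.062);P=onz(c,f(143,158),.062);L=onz(c,f(365,278),.07)
print(T,H,P,np.linalg.norm(H-T),np.linalg.norm(P-H)); d=H-T; print(np.degrees(np.arctan2(d[1],d[0])),np.degrees(np.arctan2(*(P-H)[[0,1]])))
u=d/np.linalg.norm(d); print(H-u*.18)
s=cam('side')
# eye from two views
print(tri((s,(135+368/4.7,40+283/4.7)),(c,(93,186))), px(s,(135+372/4.7,40+285/4.7)))
```

```text
[ 0.4853 -0.3916  0.07  ] [ 0.5398 -0.0971  0.062 ] [ 0.5812 -0.1048  0.062 ] 0.29958056939285255 0.042030845851466374
79.50312546664551 100.44406925080578
[ 0.507  -0.2741  0.0668]
[0.5687 0.3015 0.2572] [0.5673 0.2898 0.2628]
```

Request:
drive_tool:
  increments:
    - {"claw": 1,"translation": [0.53,0.55,0.1],"yaw": 0.1}
    - {"claw": 1,"translation": [0.53,0.55,0.1],"yaw": 0.1}
    - {"claw": 1,"translation": [0.53,0.55,0.1],"yaw": 0.1}
    - {"claw": 1,"translation": [0.53,0.55,0.1],"yaw": 0.1}
    - {"claw": 1,"translation": [0.53,0.55,0.1],"yaw": 0.1}
    - {"claw": 1,"translation": [0.53,0.55,0.1],"yaw": 0.1}
    - {"claw": 1,"translation": [0.53,0.55,0.1],"yaw": 0.1}
    - {"claw": 1,"translation": [0.53,0.55,0.1],"yaw": 0.1}
    - {"claw": 1,"translation": [0.53,0.55,0.1],"yaw": 0.1}
    - {"claw": 1,"translation": [0.53,0.55,0.1],"yaw": 0.1}

```text
clock: 2.75
tcp_pos: [0.5011, -0.3027, 0.253]
eef_rot: [-180.0, -0.0, -100.4]
wrist_force: [-0.2, -0.7, 0.4]
grip_width: 0.0869
```

Request:
drive_tool:
  increments:
    - {"claw": 1,"translation": [0,0,0],"yaw": 0}
    - {"claw": 1,"translation": [0,0,0],"yaw": 0}

```text
clock: 2.95
tcp_pos: [0.5006, -0.3033, 0.2525]
eef_rot: [180.0, 0.0, -100.5]
wrist_force: [-0.4, -0.2, -0.0]
grip_width: 0.087
```

Run:
```python
from h import *
np.set_printoptions(precision=4,suppress=True)
s=env.read_state();print(s['clock'],s['tcp_pos'],s['eef_rot'],s['wrist_force'],s['joint_positions'])
for n in ['wrist','top']:
    c=cam(n,n+'1')
    for t in ['pole_grip','hook','cradle']: print(n,t,[(q,px(c,q['at'])) for q in vision.find_in(n,t)[:2]])
```

```text
2.95 [ 0.5006 -0.3033  0.2525] [ 179.9858    0.0011 -100.5351] [-0.3915 -0.2371 -0.0079] [-15.3698  16.4422  -0.5789   0.0001 -72.9931   4.8347]
wrist pole_grip [({'at': [252.5, 169.1], 'score': 0.87}, array([ 0.498 , -0.2964,  0.076 ]))]
wrist hook [({'at': [249.1, 168.5], 'score': 0.84}, array([ 0.5014, -0.2979,  0.0766]))]
wrist cradle [({'at': [241.9, 154.8], 'score': 0.84}, array([ 0.5062, -0.3137,  0.0762])), ({'at': [404.0, 90.5], 'score': 0.73}, array([ 0.3099, -0.3414,  0.0129]))]
top pole_grip [({'at': [319.8, 216.1], 'score': 0.66}, array([ 0.4975, -0.3026,  0.0774]))]
top hook [({'at': [320.9, 216.6], 'score': 0.91}, array([ 0.4961, -0.3061,  0.076 ]))]
top cradle [({'at': [326.3, 279.3], 'score': 0.98}, array([ 0.3069, -0.3249,  0.013 ])), ({'at': [165.1, 279.2], 'score': 0.95}, array([0.3192, 0.1732, 0.0129]))]
```

View pics/wrist1.png

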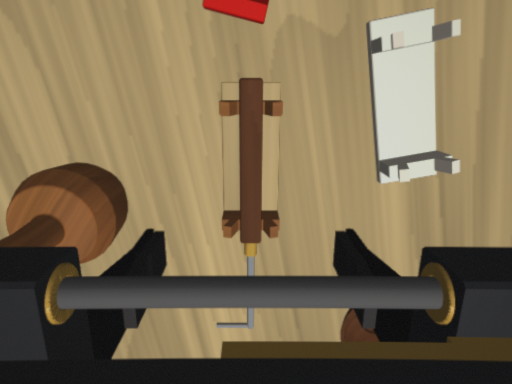

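```bash
python3 - <<'E'
from h import *
np.set_printoptions(precision=4,suppress=True)
w=cam('wrist'); t=cam('top')
for n,p in dict(tail=(251,79),mid=(251,160),hend=(250,241)).items(): print(n,px(w,p),onz(w,p,.077))
for n,p in dict(hook=(250,324),tip=(218,324)).items(): print(n,px(w,p),onz(w,p,.062))
A=onz(w,(251,79),.077);B=onz(w,(250,324),.062);d=(B-A);d[2]=0;print(np.linalg.norm(d),np.degrees(np.arctan2(d[1],d[0])))
u=d/np.linalg.norm(d);print('grip',B-.18*u,A+.12*u)
f=lambda x,y:(230+x/6-.4,165+y/6-.4)
print('hooktri',tri((w,(250,324.5)),(t,f(130,239))),'tailtri',tri((w,(251,79)),(t,f(716,331))))
# cheeks: 4 tops
for p in [(229,107),(273,107),(230,222),(271,222)]: print(px(w,p))
# edges of handle
im=w['color'].astype(int)
for r in (90,130,180,200):
    print(r,[tuple(im[r,x]) for x in range(236,266,2)])
E
python3 - <<'E'
import cv2
a=cv2.imread('pics/wrist1.png')[70:340,190:310]; cv2.imwrite('pics/c3.png',cv2.resize(a[:180],None,fx=3.3,fy=3.3,interpolation=cv2.INTER_CUBIC))
E
```

```text
tail [ 0.4814 -0.3887  0.    ] [ 0.482  -0.3874  0.077 ]
mid [ 0.4969 -0.3077  0.0762] [ 0.4968 -0.3079  0.077 ]
hend [ 0.5152 -0.2158  0.076 ] [ 0.5151 -0.2163  0.077 ]
hook [ 0.5371 -0.0991  0.066 ] [ 0.5377 -0.0961  0.062 ]
tip [ 0.5778 -0.1035  0.0617] [ 0.5777 -0.1037  0.062 ]
0.29664995522262494 79.16894784810854
grip [ 0.5039 -0.2729  0.062 ] [ 0.5045 -0.2696  0.077 ]
hooktri [ 0.5383 -0.0971  0.0643] tailtri [ 0.483  -0.387   0.0873]
[ 0.5093 -0.3649  0.067 ]
[ 0.4646 -0.3565  0.0682]
[ 0.536  -0.2337  0.0526]
[ 0.4881 -0.2246  0.0526]
90 [(np.int64(168), np.int64(147), np.int64(105)), (np.int64(88), np.int64(72), np.int64(52)), (np.int64(78), np.int64(51), np.int64(34)), (np.int64(86), np.int64(55), np.int64(37)), (np.int64(87), np.int64(56), np.int64(38)), (np.int64(91), np.int64(59), np.int64(39)), (np.int64(96), np.int64(62), np.int64(43)), (np.int64(96), np.int64(62), np.int64(42)), (np.int64(92), np.int64(59), np.int64(41)), (np.int64(91), np.int64(59), np.int64(40)), (np.int64(91), np.int64(59), np.int64(41)), (np.int64(91), np.int64(58), np.int64(40)), (np.int64(91), 
[... 1451 characters left out ...]
4(158), np.int64(113))]
200 [(np.int64(164), np.int64(144), np.int64(103)), (np.int64(151), np.int64(132), np.int64(95)), (np.int64(80), np.int64(53), np.int64(38)), (np.int64(85), np.int64(54), np.int64(39)), (np.int64(86), np.int64(56), np.int64(39)), (np.int64(88), np.int64(57), np.int64(39)), (np.int64(90), np.int64(58), np.int64(40)), (np.int64(91), np.int64(58), np.int64(40)), (np.int64(92), np.int64(60), np.int64(42)), (np.int64(89), np.int64(57), np.int64(40)), (np.int64(89), np.int64(56), np.int64(39)), (np.int64(89), np.int64(56), np.int64(39)), (np.int64(104), np.int64(78), np.int64(54)), (np.int64(178), np.int64(156), np.int64(112)), (np.int64(180), np.int64(158), np.int64(113))]
```

View pics/c3.png

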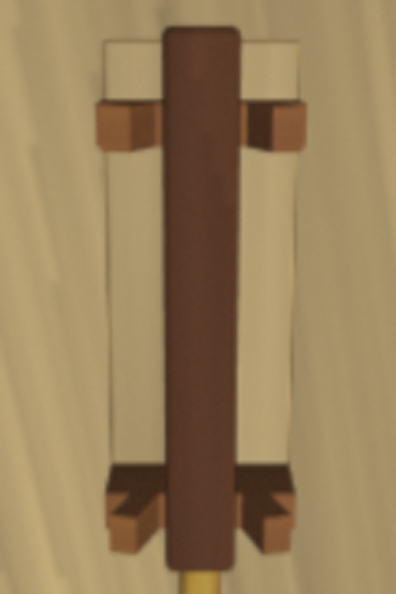

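Request:
drive_tool:
  increments:
    - {"claw": 1,"translation": [0.12,0.9,0.14],"yaw": 0.02}
    - {"claw": 1,"translation": [0.12,0.9,0.14],"yaw": 0.02}
    - {"claw": 1,"translation": [0.12,0.9,0.14],"yaw": 0.02}
    - {"claw": 1,"translation": [0.12,0.9,0.14],"yaw": 0.02}
    - {"claw": 1,"translation": [0.12,0.9,0.14],"yaw": 0.02}
    - {"claw": 1,"translation": [0.12,0.9,0.14],"yaw": 0.02}
    - {"claw": 1,"translation": [0.12,0.9,0.14],"yaw": 0.02}
    - {"claw": 1,"translation": [0.12,0.9,0.14],"yaw": 0.02}
    - {"claw": 1,"translation": [0.12,0.9,0.14],"yaw": 0.02}
    - {"claw": 1,"translation": [0.12,0.9,0.14],"yaw": 0.02}

```text
clock: 4.45
tcp_pos: [0.5601, 0.1477, 0.3232]
eef_rot: [-180.0, 0.0, -89.1]
wrist_force: [0.5, -0.4, -0.7]
grip_width: 0.087
```

Run:
```python
from h import *
np.set_printoptions(precision=4,suppress=True)
cam('wrist'); 
c=cam('wrist','wrist2'); s=env.read_state();print(s['clock'],s['tcp_pos'],s['eef_rot'],s['joint_positions'])
for t in ['flap_hinge','flap_c','eye_nominal']: print(t,[(q,px(c,q['at'])) for q in vision.find_in('wrist',t)[:2]])
np.savez('w2.npz',**{k:np.array(v) for k,v in c.items()})
```

```text
4.55 [0.561  0.1506 0.3226] [-179.9296    0.0611  -88.8247] [ 30.983   14.3772   6.3738  -0.0182 -81.9051 -29.8052]
flap_hinge [({'at': [225.7, 328.9], 'score': 0.85}, array([0.5834, 0.3191, 0.2012]))]
flap_c [({'at': [227.5, 331.2], 'score': 0.75}, array([0.5813, 0.3187, 0.2051]))]
eye_nominal [({'at': [228.0, 330.3], 'score': 0.75}, array([0.5809, 0.319 , 0.2034]))]
```

View pics/wrist2.png

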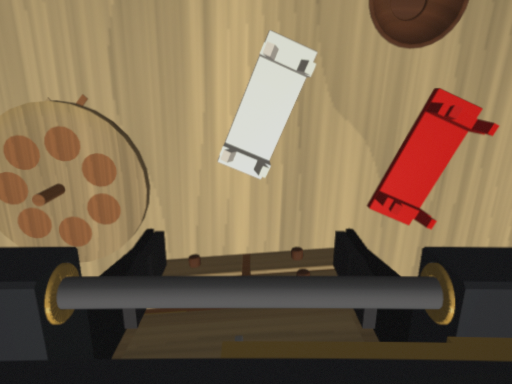

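Run:
```python
import cv2
a=cv2.imread('pics/wrist2.png')[235:350,90:430]; cv2.imwrite('pics/c4.png',cv2.resize(a,None,fx=2.35,fy=2.35*2,interpolation=cv2.INTER_CUBIC))
a=cv2.imread('pics/top1.png')[110:270,60:140]; cv2.imwrite('pics/c5.png',cv2.resize(a,None,fx=3.7,fy=3.7,interpolation=cv2.INTER_CUBIC))
```

```text
(no output)
```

View pics/c4.png

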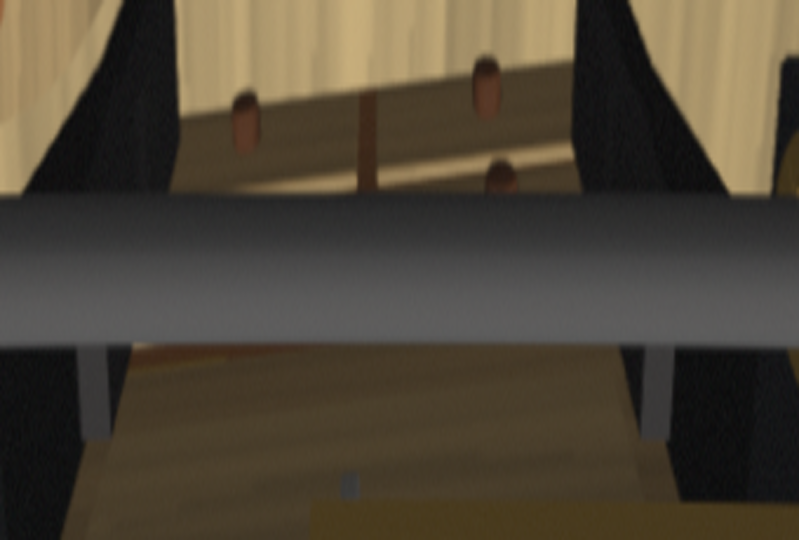

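View pics/c5.png

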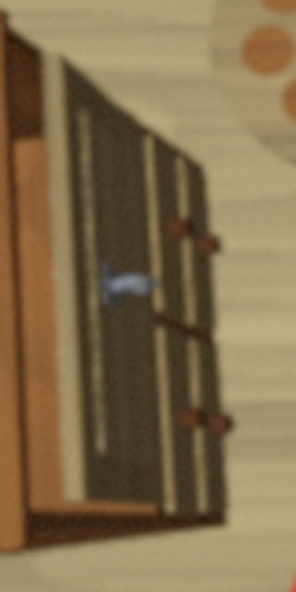

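Request:
drive_tool:
  increments:
    - {"claw": 1,"translation": [0,0.43,0.53],"yaw": 0}
    - {"claw": 1,"translation": [0,0.43,0.53],"yaw": 0}
    - {"claw": 1,"translation": [0,0.43,0.53],"yaw": 0}
    - {"claw": 1,"translation": [0,0,0],"yaw": 0}

```text
clock: 5.1
tcp_pos: [0.5615, 0.2109, 0.4058]
eef_rot: [-179.6, 0.2, -89.1]
wrist_force: [0.4, -0.6, 0.5]
grip_width: 0.0873
```

```bash
python3 - <<'E'
from h import *
import pickle
np.set_printoptions(precision=4,suppress=True)
c=cam('wrist','wrist3'); s=env.read_state();print(s['clock'],s['tcp_pos'],s['eef_rot'],s['qvel'])
for t in ['flap_hinge','flap_c','eye_nominal']: print(t,[(q,px(c,q['at'])) for q in vision.find_in('wrist',t)[:2]])
pickle.dump(dict(c),open('w3.pkl','wb'))
E
python3 - <<'E'
import cv2
a=cv2.imread('pics/wrist3.png')[160:350,130:380]; cv2.imwrite('pics/c6.png',cv2.resize(a,None,fx=3.1,fy=3.1,interpolation=cv2.INTER_CUBIC))
E
```

```text
5.15 [0.5607 0.2101 0.4036] [-179.8364    0.1007  -89.1779] [-0.8444  0.4599 -4.2289 -1.0162  0.4338  0.1739]
flap_hinge [({'at': [254.7, 251.5], 'score': 0.98}, array([0.555 , 0.3129, 0.2331]))]
flap_c [({'at': [256.0, 255.6], 'score': 0.92}, array([0.5537, 0.3106, 0.2473]))]
eye_nominal [({'at': [259.0, 255.0], 'score': 0.64}, array([0.5503, 0.3123, 0.2425]))]
```

View pics/c6.png

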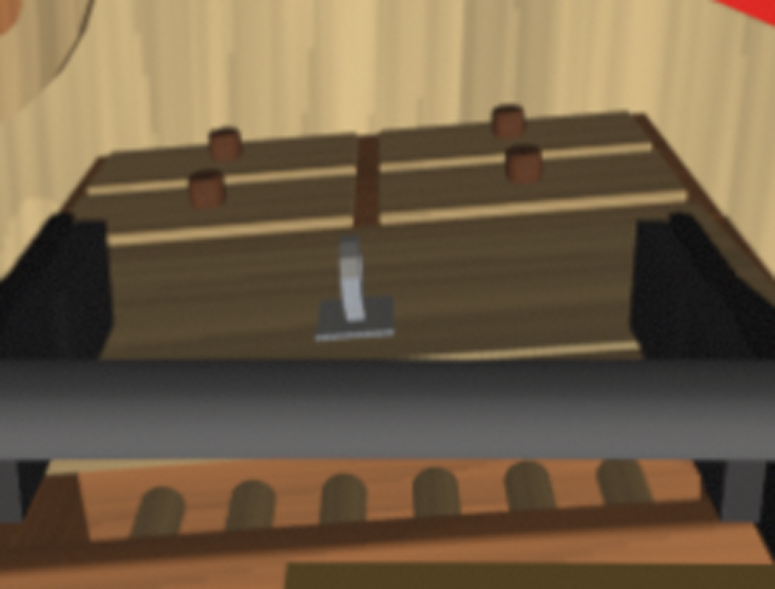

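```bash
cat > eye.py <<'E'
from h import *
import pickle
np.set_printoptions(precision=4,suppress=True)
c=pickle.load(open('w3.pkl','rb'))
D=c['depth']
def P(u,v):
    q=cv2.undistortPoints(np.array([[[u,v]]],float),c['K'],c['dist'])[0,0]
    return c['R'].T@(np.array([q[0],q[1],1])*D[v,u]-c['t'])
# flap region
g=lambda x,y:(130+x/3.1,160+y/3.1)
pts=[]
for v in range(160+int(245/3.1),160+int(335/3.1)):
  for u in list(range(172,226))+list(range(262,330)):
    if D[v,u]>0: pts.append(P(u,v))
pts=np.array(pts)
m=np.ones(len(pts),bool)
for i in range(10):
    mu=pts[m].mean(0);n=np.linalg.svd(pts[m]-mu)[2][2];r=(pts-mu)@n;m=abs(r)<max(.002,2*np.std(r[m]))if i<6 else abs(r)<.0025
if n[1]>0:n=-n
print('plane',mu,n,m.sum(),len(pts),r[m].std(),'yaw of inward normal',np.degrees(np.arctan2(-n[1],-n[0])),'tilt rad',np.arcsin(n[2]))
for v in range(232,268):
    row=[]
    for u in range(232,256,2):
        if D[v,u]>0: row.append('%4.0f'%(1000*((P(u,v)-mu)@n)))
        else: row.append('  --')
    print(v,' '.join(row))
E
python3 eye.py
```

```text
plane [0.5596 0.314  0.2334] [ 0.1026 -0.991  -0.0864] 3518 3518 0.0005956726896708473 yaw of inward normal 95.9120405866216 tilt rad -0.08655761627655344
232   -9   -9   -9   -9  -10  -10  -11  -11  -11  -11  -11   -2
233  -11  -11  -11  -11  -11   -2   -2   -2   -2   -1   -1   -2
234   -2   -2   -1   -1   -2   -1   -2   -2   -2   -2   -2   -1
235   -2   -2   -1   -1   -2   -1   -2   -2   -2   -2   -2   -2
236   -2   -2   -1   -2   28   29   29   -2   -2   -2   -2   -2
237   -2   -2   -2   -2   28   29   29   -1   -2   -2   -1   -2
238   -1   -2   -2   -2   29   29   28   -2   -1   -2   -0   -0
239   -1   -2   -1    0   28   27   28    0    1    0    0    0
240    1    1    1   -0   27   27   27    0    0    1   -0    0
241    0   -0    0    0   26   26   26    0    1   -0    0   -0
242   -0    0    1    0   26   25   26    0    0   -0   -0   -0
243    0   -0    1    1   25   25   25   17    0    0    0    0
244    1    0    0    1   24   24   24   16    0   -0   -0   -0
245    1    1    0    0   24   23   23   16    0    1    1    1
246    1    1    0    0   22   22   23   15    0 
[... 658 characters left out ...]
    0    2    1    1    1   11   10   10    1    1    1    1
258    0    1    1    1    2    9    9    9    1    1    1    1
259    0    1    1    1    1    8    8    7    1    1    1    1
260    0    1    1    1    1    5    5    4    1    1    1    1
261   -0    1    1    1    1    3    3    3    1    1    1    1
262    0    1    1    1    0    2    2    2    2    1    1    1
263    1    1    0    1    1    1    1    1    1    1    2    1
264    1    1    1    2    1    2    1    1    1    2    1    1
265    1    2    1    1    1    2    2    1    1    1    1    1
266    1    1    1    1    1    1    1    1    1    2    1    1
267    1    1    1    2    1    1    1    2    1    0    0    1
```

```bash
cat >> eye.py <<'E'
print('----')
yaw=np.arctan2(-n[1],-n[0]); fx=np.array([np.cos(yaw),np.sin(yaw),0]); fy=np.array([-fx[1],fx[0],0]); up=np.cross(-n,fy)  # x cross y = z
print('fx',fx,'fy',fy,'up',up)
ring=[]
for v in range(236,262):
    for u in range(238,248):
        if D[v,u]>0:
            p=P(u,v); h=(p-mu)@n
            if h>4e-3: ring.append([h,(p-mu)@up,(p-mu)@fy,u,v])
ring=np.array(ring)
for v in range(236,262):
    q=ring[ring[:,4]==v]; print(v,[(int(a[3]),round(a[0]*1e3,1),round(a[1]*1e3,1),round(a[2]*1e3,1)) for a in q][::2])
E
python3 eye.py | sed -n '/----/,$p'
```

```text
----
fx [-0.103   0.9947  0.    ] fy [-0.9947 -0.103   0.    ] up [ 0.0089 -0.086   0.9963]
236 [(240, np.float64(28.4), np.float64(22.3), np.float64(-8.6)), (242, np.float64(28.5), np.float64(23.1), np.float64(-6.4)), (244, np.float64(29.4), np.float64(26.0), np.float64(-4.2))]
237 [(240, np.float64(28.4), np.float64(25.4), np.float64(-8.5)), (242, np.float64(28.5), np.float64(26.2), np.float64(-6.3)), (244, np.float64(28.6), np.float64(26.9), np.float64(-4.2))]
238 [(239, np.float64(28.3), np.float64(27.9), np.float64(-9.4)), (241, np.float64(28.5), np.float64(28.9), np.float64(-7.3)), (243, np.float64(28.5), np.float64(29.6), np.float64(-5.2)), (245, np.float64(26.7), np.float64(24.8), np.float64(-3.4))]
239 [(239, np.float64(27.9), np.float64(29.9), np.float64(-9.4)), (241, np.float64(27.8), np.float64(30.1), np.float64(-7.3)), (243, np.float64(27.6), np.float64(30.1), np.float64(-5.2)), (245, np.float64(26.0), np.float64(26.1), np.float64(-3.4))]
240 [(239, np.float64(27.3), np.float64(31.1), np.float64(-9.4)), (241, np.float64(26.8), np.float64(30.4), np.float64(-7.4)), (243, n
[... 4086 characters left out ...]
.float64(-8.7)), (243, np.float64(10.3), np.float64(35.7), np.float64(-6.6)), (245, np.float64(10.8), np.float64(37.5), np.float64(-4.5))]
258 [(241, np.float64(8.9), np.float64(34.6), np.float64(-8.9)), (243, np.float64(8.8), np.float64(34.9), np.float64(-6.8)), (245, np.float64(9.1), np.float64(35.9), np.float64(-4.7))]
259 [(241, np.float64(7.4), np.float64(33.8), np.float64(-9.0)), (243, np.float64(7.6), np.float64(34.5), np.float64(-6.9)), (245, np.float64(6.9), np.float64(33.3), np.float64(-5.0))]
260 [(241, np.float64(4.5), np.float64(29.6), np.float64(-9.5)), (243, np.float64(4.5), np.float64(30.0), np.float64(-7.4)), (246, np.float64(4.1), np.float64(29.7), np.float64(-4.2))]
261 []
```

```bash
cat >> eye.py <<'E'
print('====')
from scipy.optimize import least_squares
r2=ring[(ring[:,3]>=240)&(ring[:,3]<=244)&(ring[:,4]>=238)]
f=least_squares(lambda q:np.hypot(r2[:,0]-q[0],r2[:,1]-q[1])-.0125,[.018,.025],loss='soft_l1',f_scale=.001);print('fit',f.x)
f2=least_squares(lambda q:np.hypot(r2[:,0]-.018,r2[:,1]-q[0])-.0125,[.025],loss='soft_l1',f_scale=.001);print('fit h fixed',f2.x)
E0=mu+n*.0178+up*f2.x[0]+fy*(-.0066); print('eye',E0)
th=0.0866
ze=(E0[2]-.158+.03*np.sin(th))/np.cos(th); print('z_e',ze)
outx=lambda th:-.03*np.cos(th)-ze*np.sin(th); outz=lambda th:-.03*np.sin(th)+ze*np.cos(th)
hinge=E0-fx*outx(th)-np.array([0,0,outz(th)]); print('hinge',hinge)
for t in np.arange(th,1.55,.1): print(round(t,2),E0+fx*(outx(t)-outx(th))+np.array([0,0,outz(t)-outz(th)]))
# left/right flap edges check
s=cam('side');t=cam('top'); print(proj(s,E0),proj(t,E0))
E
python3 eye.py | sed -n '/====/,$p'
```

```text
====
fit [0.0161 0.0253]
fit h fixed [0.0249]
eye [0.5682 0.2949 0.2567]
z_e 0.10163209475195539
hinge [0.5642 0.3334 0.158 ]
0.09 [0.5682 0.2949 0.2567]
0.19 [0.5692 0.2853 0.2523]
0.29 [0.5701 0.2762 0.247 ]
0.39 [0.571  0.2677 0.2408]
0.49 [0.5718 0.2598 0.2338]
0.59 [0.5726 0.2526 0.226 ]
0.69 [0.5732 0.2462 0.2176]
0.79 [0.5738 0.2408 0.2085]
0.89 [0.5743 0.2362 0.199 ]
0.99 [0.5746 0.2326 0.189 ]
1.09 [0.5749 0.23   0.1788]
1.19 [0.5751 0.2285 0.1683]
1.29 [0.5751 0.228  0.1577]
1.39 [0.575  0.2286 0.1471]
1.49 [0.5749 0.2302 0.1367]
[[214.0499 101.2889]] [[ 95.6624 186.6007]]
```

Request:
drive_tool:
  increments:
    - {"claw": 1,"translation": [-0.095,-0.82,-0.45],"yaw": -0.02}
    - {"claw": 1,"translation": [-0.095,-0.82,-0.45],"yaw": -0.02}
    - {"claw": 1,"translation": [-0.095,-0.82,-0.45],"yaw": -0.02}
    - {"claw": 1,"translation": [-0.095,-0.82,-0.45],"yaw": -0.02}
    - {"claw": 1,"translation": [-0.095,-0.82,-0.45],"yaw": -0.02}
    - {"claw": 1,"translation": [-0.095,-0.82,-0.45],"yaw": -0.02}
    - {"claw": 1,"translation": [-0.095,-0.82,-0.45],"yaw": -0.02}
    - {"claw": 1,"translation": [-0.095,-0.82,-0.45],"yaw": -0.02}
    - {"claw": 1,"translation": [-0.095,-0.82,-0.45],"yaw": -0.02}
    - {"claw": 1,"translation": [-0.095,-0.82,-0.45],"yaw": -0.02}

```text
clock: 6.4
tcp_pos: [0.5114, -0.2016, 0.176]
eef_rot: [180.0, -0.0, -100.7]
wrist_force: [0.5, 1.3, -0.5]
grip_width: 0.087
```

Request:
drive_tool:
  increments:
    - {"claw": 1,"translation": [-0.09,-0.72,-0.4],"yaw": 0}
    - {"claw": 1,"translation": [-0.09,-0.72,-0.4],"yaw": 0}
    - {"claw": 1,"translation": [0,0,-0.4],"yaw": 0}
    - {"claw": 1,"translation": [0,0,0],"yaw": 0}

```text
clock: 6.8
tcp_pos: [0.5002, -0.2721, 0.1134]
eef_rot: [179.5, 0.1, -100.8]
wrist_force: [-0.3, 0.9, 0.3]
grip_width: 0.0868
```

Request:
drive_tool:
  increments:
    - {"claw": 1,"translation": [0.07,0,-0.6],"yaw": 0}
    - {"claw": 1,"translation": [0,0,-0.5],"yaw": 0}
    - {"claw": 1,"translation": [0,0,-0.3],"yaw": 0}
    - {"claw": 1,"translation": [0,0,0],"yaw": 0}

```text
clock: 7.2
tcp_pos: [0.5058, -0.2707, 0.0457]
eef_rot: [179.8, 0.0, -100.6]
wrist_force: [-0.1, 0.6, 0.5]
grip_width: 0.0869
```

Run:
```python
from h import *
np.set_printoptions(precision=4,suppress=True)
c=cam('wrist','wrist4'); s=env.read_state();print(s['clock'],s['tcp_pos'],s['eef_rot'],s['wrist_force'],s['moment'])
```

```text
7.25 [ 0.5071 -0.2712  0.0472] [ 179.9377   -0.0188 -100.5369] [0.2491 0.2145 0.147 ] [ 0.0377  0.0523 -0.0583]
```

View pics/wrist4.png

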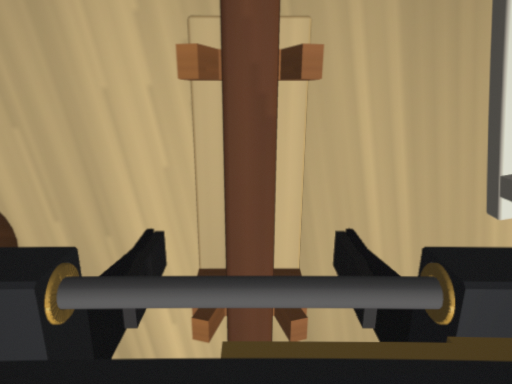

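Request:
drive_tool:
  increments:
    - {"claw": 1,"translation": [0,0,-0.06],"yaw": 0}
    - {"claw": 0,"translation": [0,0,0],"yaw": 0}
    - {"claw": 0,"translation": [0,0,0],"yaw": 0}
    - {"claw": 0,"translation": [0,0,0],"yaw": 0}
    - {"claw": 0,"translation": [0,0,0],"yaw": 0}
    - {"claw": 0,"translation": [0,0,0],"yaw": 0}
    - {"claw": 0,"translation": [0,0,0],"yaw": 0}
    - {"claw": 0,"translation": [0,0,0],"yaw": 0}
  grip_force: 55

```text
clock: 8.05
tcp_pos: [0.5072, -0.2716, 0.044]
eef_rot: [180.0, -0.0, -100.6]
wrist_force: [0.5, -0.6, 0.7]
grip_width: 0.0389
```

Run:
```python
from h import *
np.set_printoptions(precision=4,suppress=True)
for i in range(3):
    c=cam('wrist','wrist5'); s=env.read_state();print(s['clock'],s['tcp_pos'],s['eef_rot'],s['wrist_force'],s['moment'],s['grip_width'])
```

```text
8.1 [ 0.5072 -0.2715  0.044 ] [ 179.9935   -0.0005 -100.6003] [ 0.3673 -0.5256 -0.2607] [0.0444 0.0644 0.0288] 0.03482208485438413
8.15 [ 0.5072 -0.2715  0.044 ] [ 179.9925    0.0006 -100.602 ] [ 0.7934  0.4569 -0.8512] [-0.0009  0.1446  0.0531] 0.031099788506366643
8.2 [ 0.5072 -0.2715  0.044 ] [ 179.9949    0.0011 -100.6018] [0.234  0.1504 0.9284] [0.02   0.0714 0.0146] 0.027141675216794184
```

Request:
drive_tool:
  increments:
    - {"claw": 0,"translation": [0,0,0],"yaw": 0}
    - {"claw": 0,"translation": [0,0,0],"yaw": 0}
    - {"claw": 0,"translation": [0,0,0],"yaw": 0}

```text
clock: 8.5
tcp_pos: [0.5068, -0.2715, 0.044]
eef_rot: [179.9, 0.0, -100.6]
wrist_force: [-1.3, 0.3, 0.6]
grip_width: 0.0233
```

Run:
```python
from h import *
np.set_printoptions(precision=4,suppress=True)
c=cam('top','top5'); s=env.read_state();print(s['clock'],s['tcp_pos'],s['eef_rot'],s['wrist_force'],s['moment'],s['grip_width'])
```

```text
8.55 [ 0.5068 -0.2715  0.044 ] [ 179.9482    0.0033 -100.6081] [-2.037   0.0025  1.1367] [ 0.112   0.5086 -0.0147] 0.023320463387557454
```

Request:
drive_tool:
  increments:
    - {"claw": 0,"translation": [0,0,0.3],"yaw": 0}
    - {"claw": 0,"translation": [0,0,0.6],"yaw": 0}
    - {"claw": 0,"translation": [0,0,0.9],"yaw": 0}
    - {"claw": 0,"translation": [0.03,0.4,0.23],"yaw": 0.036}
    - {"claw": 0,"translation": [0.07,0.8,0.26],"yaw": 0.036}
    - {"claw": 0,"translation": [0.07,0.8,0.26],"yaw": 0.036}
    - {"claw": 0,"translation": [0.07,0.8,0.26],"yaw": 0.036}
    - {"claw": 0,"translation": [0.07,0.8,0.26],"yaw": 0.036}
    - {"claw": 0,"translation": [0.07,0.8,0.26],"yaw": 0.036}
    - {"claw": 0,"translation": [0.07,0.8,0.26],"yaw": 0.036}

```text
clock: 9.55
tcp_pos: [0.5295, -0.0097, 0.2238]
eef_rot: [-180.0, 0.0, -86.1]
wrist_force: [1.3, -0.1, -1.8]
grip_width: 0.0233
```

Request:
drive_tool:
  increments:
    - {"claw": 0,"translation": [0.07,0.8,0.26],"yaw": 0.036}
    - {"claw": 0,"translation": [0.03,0.35,0.05],"yaw": 0}
    - {"claw": 0,"translation": [0,0,0],"yaw": 0}
    - {"claw": 0,"translation": [0,0,0],"yaw": 0}

```text
clock: 9.95
tcp_pos: [0.5343, 0.0462, 0.2385]
eef_rot: [179.9, 0.0, -84.1]
wrist_force: [-0.5, -0.6, -1.5]
grip_width: 0.023
```

Run:
```python
from h import *
np.set_printoptions(precision=4,suppress=True)
s=env.read_state();print(s['clock'],s['tcp_pos'],s['eef_rot'],s['wrist_force'],s['moment'],s['grip_width'])
for n in ['wrist','top','side']:
    c=cam(n,n+'6'); print(vision.find_in(n,'hook')[:2])
s=env.read_state();print(s['clock'],s['tcp_pos'],s['eef_rot'],s['wrist_force'],s['moment'],s['grip_width'])
a=cv2.imread('pics/top6.png')[100:260,60:320]; b=cv2.resize(a,None,fx=3,fy=3,interpolation=cv2.INTER_CUBIC);cv2.imwrite('pics/c7.png',b)
a=cv2.imread('pics/side6.png')[40:240,130:390]; b=cv2.resize(a,None,fx=3,fy=3,interpolation=cv2.INTER_CUBIC);cv2.imwrite('pics/c8.png',b)
```

```text
9.95 [0.5343 0.0462 0.2385] [179.944    0.0002 -84.0547] [-0.4717 -0.5553 -1.4604] [-0.0199  0.1388  0.0153] 0.023043713208744376
[{'at': [249.6, 141.6], 'score': 0.95}]
[{'at': [221.6, 196.0], 'score': 0.94}, {'at': [253.8, 126.9], 'score': 0.45}]
[{'at': [239.2, 154.7], 'score': 0.87}]
10.25 [0.5346 0.0451 0.2388] [179.9763  -0.0041 -84.1767] [ 0.6371 -0.0158 -1.3687] [0.0186 0.126  0.0259] 0.02355699751891603
```

View pics/c7.png

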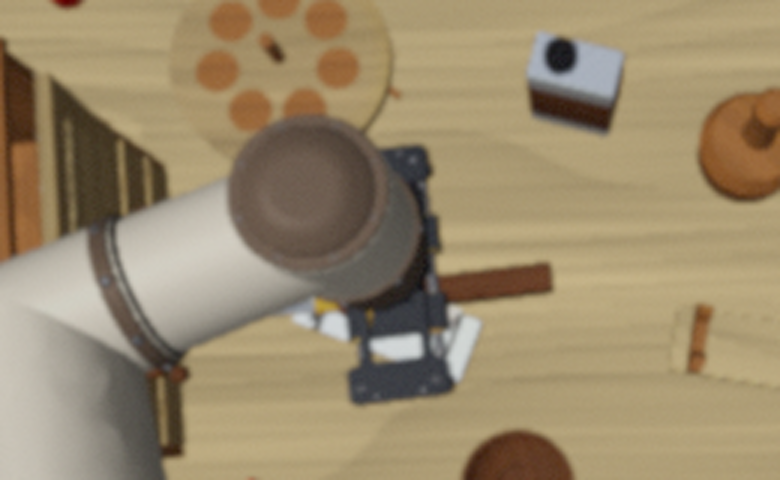

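View pics/c8.png

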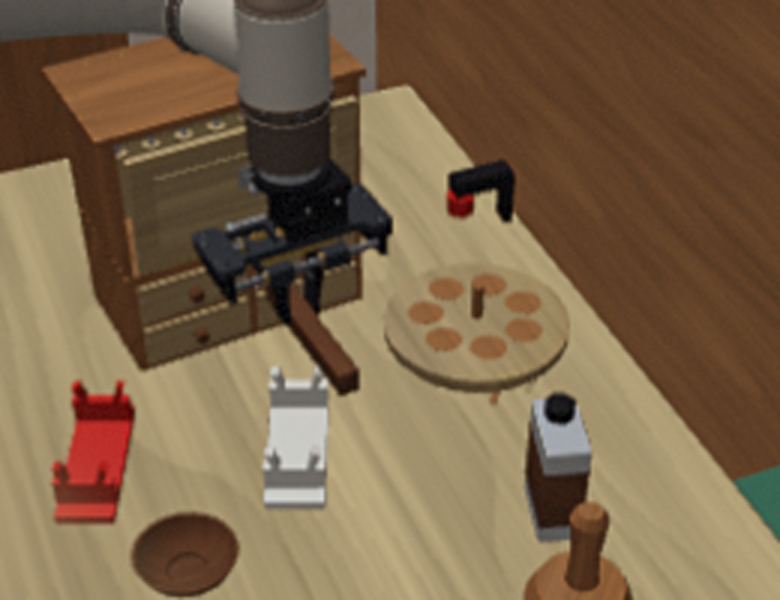

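View pics/wrist6.png

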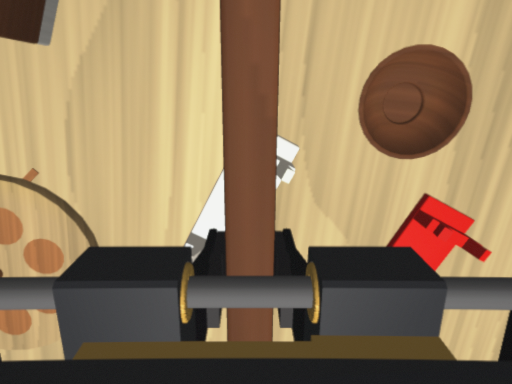

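```bash
cat > pole.py <<'E'
from h import *
np.set_printoptions(precision=4,suppress=True)
def handle():
    c=cam('wrist'); D=c['depth']; im=c['color'].astype(int)
    C=[];top=[]
    for v in range(15,225,5):
        row=im[v]; m=(row[:,0]-row[:,2]<75)&(row.sum(1)<300)&(row[:,0]>row[:,1]*1.3)
        xs=np.where(m[180:320])[0]+180
        if len(xs)<20: continue
        # contiguous around 250
        a=250
        while m[a-1]:a-=1
        b=250
        while m[b+1]:b+=1
        for u in range(a+5,b-4,4):
            d=D[v,u]
            if d>0:
                q=cv2.undistortPoints(np.array([[[u,v]]],float),c['K'],c['dist'])[0,0]; top.append(c['R'].T@(np.array([q[0],q[1],1])*d-c['t']))
        C.append((v,a,b))
    top=np.array(top); mu=top.mean(0); A=np.c_[top[:,:2]-mu[:2],np.ones(len(top))]
    k=np.linalg.lstsq(A,top[:,2],rcond=None)[0]; res=top[:,2]-A@k; g=abs(res)<.003
    k=np.linalg.lstsq(A[g],top[g,2],rcond=None)[0]
    zt=lambda xy:k[2]+k[:2]@(xy-mu[:2])
    pts=[]
    for v,a,b in C:
        o,d=ray(c,((a+b)/2,v)); 
        t=(k[2]-o[2])/d[2]
        for _ in range(5): p=o+d*t; t=(zt(p[:2])-o[2])/d[2]
        pts.append(o+d*t)
    pts=np.array(pts); m=pts.mean(0); u=np.linalg.svd(pts-m)[2][0]; u=u*np.sign(u[1])
    print('n',len(C),'widths',[b-a for v,a,b in C][::6],'centre',m,'dir',u,'yaw',np.degrees(np.arctan2(u[1],u[0])),'pitch up deg',np.degrees(np.arcsin(u[2])),'res',res[g].std(),'k',k)
    return c,m,u
if __name__=='__main__':
    s=env.read_state()
    c,m,u=handle(); print(s['tcp_pos'],s['eef_rot'])
    tcp=s['tcp_pos']; d=tcp-m; al=d[:2]@u[:2]/np.linalg.norm(u[:2])
    p=m+u*al/np.linalg.norm(u[:2]); print('top point nearest tcp',p,'axis there',p-[0,0,.015],'lateral offset mm',1000*(d[0]*-u[1]+d[1]*u[0]))
    t=cam('top'); s_=cv2.cvtColor(t['color'],cv2.COLOR_RGB2BGR);
E
python3 pole.py
```

```text
n 42 widths [58, 56, 55, 54, 52, 51, 49] centre [ 0.5411 -0.0188  0.2711] dir [-0.1008  0.9949 -0.0008] yaw 95.7856511093035 pitch up deg -0.04380128277211613 res 0.0006290922980811555 k [-0.0068 -0.0015  0.2711]
[0.5346 0.0451 0.2388] [179.9763  -0.0041 -84.1767]
top point nearest tcp [0.5346 0.0451 0.2711] axis there [0.5346 0.0451 0.2561] lateral offset mm 0.059273859002077246
```

Run:
```python
from h import *
np.set_printoptions(precision=4,suppress=True)
t=cam('top'); a=cv2.cvtColor(t['color'],cv2.COLOR_RGB2BGR)[180:210,215:255]; cv2.imwrite('pics/c9.png',cv2.resize(a,None,fx=15,fy=15,interpolation=cv2.INTER_NEAREST))
for u in (242.5,243.5,244.5): print(onz(t,(u,192.7),.271)-env.read_state()['tcp_pos'])
```

```text
[ 0.0079 -0.1192  0.032 ]
[ 0.0078 -0.1217  0.032 ]
[ 0.0078 -0.1242  0.032 ]
```

View pics/c9.png

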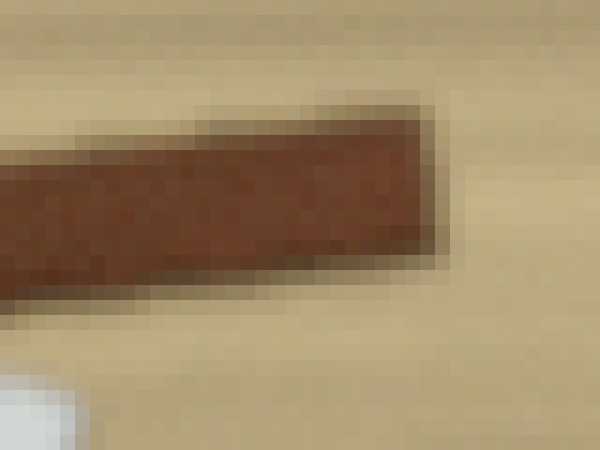

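Request:
drive_tool:
  increments:
    - {"claw": 0,"translation": [-0.05,0.65,0],"yaw": 0}
    - {"claw": 0,"translation": [-0.06,0.65,0],"yaw": 0}
    - {"claw": 0,"translation": [0,0,0],"yaw": 0}
    - {"claw": 0,"translation": [0,0,0],"yaw": 0}

```text
clock: 10.8
tcp_pos: [0.5291, 0.1113, 0.239]
eef_rot: [180.0, -0.0, -84.0]
wrist_force: [0.1, 0.5, -1.7]
grip_width: 0.0235
```

```bash
python3 pole.py
python3 - <<'E'
from h import *
np.set_printoptions(precision=4,suppress=True)
s=env.read_state();print(s['clock'],s['tcp_pos'],s['eef_rot'],s['wrist_force'],s['moment'])
t=cam('top','top7');s=cam('side','side7')
s=env.read_state();print(s['clock'],s['tcp_pos'],s['eef_rot'],s['wrist_force'],s['moment'])
E
```

```text
n 42 widths [58, 56, 55, 53, 51, 51, 49] centre [0.5358 0.0474 0.2713] dir [-0.1028  0.9947 -0.0002] yaw 95.89778832656779 pitch up deg -0.012792851437757937 res 0.0006173480631457941 k [ 0.001  -0.0001  0.2713]
[0.5291 0.1113 0.239 ] [179.9825  -0.0125 -84.0301]
top point nearest tcp [0.5292 0.1114 0.2713] axis there [0.5292 0.1114 0.2563] lateral offset mm 0.09987642167462105
10.9 [0.5291 0.1104 0.239 ] [179.9854  -0.0149 -84.125 ] [-0.5305 -0.2703 -2.3906] [-0.0017  0.0584 -0.0197]
11.0 [0.5292 0.1102 0.2391] [179.9977  -0.0067 -84.1597] [-0.5923 -0.3984 -1.4619] [0.0034 0.0831 0.0278]
```

View pics/top7.png

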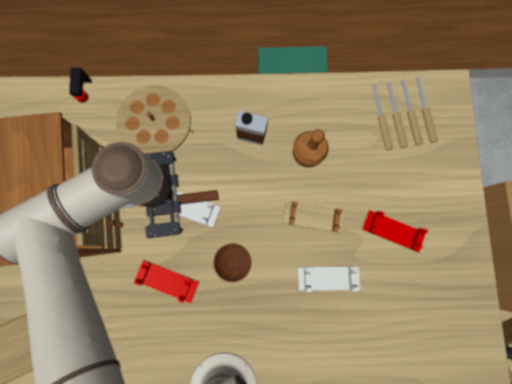

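```bash
cat > st.py <<'E'
from bench import env
import numpy as np
s=env.read_state()
r=lambda a,k=4:np.round(a,k).tolist()
print(s['clock'],r(s['tcp_pos']),'yaw',round(float(s['eef_rot'][2]),2),'F',r(s['wrist_force'],2),'M',r(s['moment'],3),s['grip_width'].__round__(4))
E
echo ok
```

```text
ok
```

Request:
drive_tool:
  increments:
    - {"claw": 0,"translation": [0.1,0.01,0],"yaw": 0}
    - {"claw": 0,"translation": [0.08,0.008,0],"yaw": 0}
    - {"claw": 0,"translation": [0,0,0],"yaw": 0}

```text
clock: 11.3
tcp_pos: [0.5389, 0.1117, 0.2389]
eef_rot: [-180.0, -0.0, -84.1]
wrist_force: [0.9, 0.2, -2.5]
grip_width: 0.0235
```

```bash
python3 st.py
```

```text
11.3 [0.5389, 0.1117, 0.2389] yaw -84.14 F [0.88, 0.21, -2.5] M [0.007, 0.113, -0.007] 0.0235
```

Request:
drive_tool:
  increments:
    - {"claw": 0,"translation": [0.03,0.003,0],"yaw": 0}
    - {"claw": 0,"translation": [0.03,0.003,0],"yaw": 0}

```text
clock: 11.5
tcp_pos: [0.5413, 0.1121, 0.239]
eef_rot: [180.0, -0.0, -84.1]
wrist_force: [-0.3, -0.0, -1.0]
grip_width: 0.0234
```

```bash
python3 st.py
```

```text
11.5 [0.5413, 0.1121, 0.239] yaw -84.11 F [-0.33, -0.0, -0.98] M [-0.023, 0.134, -0.03] 0.0234
```

Request:
drive_tool:
  increments:
    - {"claw": 0,"translation": [0.03,0.003,0],"yaw": 0}
    - {"claw": 0,"translation": [0.03,0.003,0],"yaw": 0}

```text
clock: 11.7
tcp_pos: [0.5443, 0.1125, 0.2391]
eef_rot: [-180.0, 0.0, -84.1]
wrist_force: [-0.3, -0.4, -1.1]
grip_width: 0.0236
```

```bash
python3 st.py
```

```text
11.7 [0.5443, 0.1125, 0.2391] yaw -84.09 F [-0.25, -0.43, -1.15] M [-0.002, 0.126, 0.017] 0.0236
```

Request:
drive_tool:
  increments:
    - {"claw": 0,"translation": [0.03,0.003,0],"yaw": 0}
    - {"claw": 0,"translation": [0.03,0.003,0],"yaw": 0}

```text
clock: 11.9
tcp_pos: [0.5473, 0.1128, 0.239]
eef_rot: [180.0, -0.0, -84.1]
wrist_force: [-0.1, 0.5, -1.4]
grip_width: 0.0235
```

```bash
python3 st.py
```

```text
11.9 [0.5473, 0.1128, 0.239] yaw -84.1 F [-0.1, 0.47, -1.39] M [0.033, 0.111, 0.018] 0.0235
```

Request:
drive_tool:
  increments:
    - {"claw": 0,"translation": [0.03,0.003,0],"yaw": 0}
    - {"claw": 0,"translation": [0.03,0.003,0],"yaw": 0}

```text
clock: 12.1
tcp_pos: [0.5503, 0.1131, 0.239]
eef_rot: [180.0, 0.0, -84.1]
wrist_force: [0.3, 0.2, -1.9]
grip_width: 0.0231
```

```bash
python3 st.py
```

```text
12.1 [0.5503, 0.1131, 0.239] yaw -84.1 F [0.27, 0.2, -1.91] M [0.014, 0.102, -0.007] 0.0231
```

Request:
drive_tool:
  increments:
    - {"claw": 0,"translation": [0.05,0.005,0],"yaw": 0}
    - {"claw": 0,"translation": [0.05,0.005,0],"yaw": 0}

```text
clock: 12.3
tcp_pos: [0.5554, 0.1136, 0.2391]
eef_rot: [-180.0, -0.0, -84.1]
wrist_force: [0.5, -0.6, -1.2]
grip_width: 0.0234
```

```bash
python3 st.py
```

```text
12.3 [0.5554, 0.1136, 0.2391] yaw -84.1 F [0.52, -0.65, -1.19] M [0.003, 0.11, 0.008] 0.0234
```

Request:
drive_tool:
  increments:
    - {"claw": 0,"translation": [0.05,0.005,0],"yaw": 0}
    - {"claw": 0,"translation": [0.05,0.005,0],"yaw": 0}
    - {"claw": 0,"translation": [0.05,0.005,0],"yaw": 0}
    - {"claw": 0,"translation": [0,0,0],"yaw": 0}

```text
clock: 12.7
tcp_pos: [0.563, 0.1144, 0.2389]
eef_rot: [180.0, -0.0, -84.1]
wrist_force: [-0.2, -0.1, -1.7]
grip_width: 0.0235
```

```bash
python3 st.py
```

```text
12.7 [0.563, 0.1144, 0.2389] yaw -84.11 F [-0.19, -0.08, -1.74] M [0.042, 0.122, -0.028] 0.0235
```

Request:
drive_tool:
  increments:
    - {"claw": 0,"translation": [0,0,-0.04],"yaw": 0}
    - {"claw": 0,"translation": [0,0,-0.03],"yaw": 0}

```text
clock: 12.9
tcp_pos: [0.5626, 0.1143, 0.2354]
eef_rot: [180.0, 0.0, -84.1]
wrist_force: [-0.0, -0.1, -0.9]
grip_width: 0.0231
```

```bash
python3 st.py
```

```text
12.9 [0.5626, 0.1143, 0.2354] yaw -84.1 F [-0.05, -0.09, -0.88] M [0.068, 0.038, -0.014] 0.0231
```

Request:
drive_tool:
  increments:
    - {"claw": 0,"translation": [0,0,-0.02],"yaw": 0}
    - {"claw": 0,"translation": [0,0,0],"yaw": 0}

```text
clock: 13.1
tcp_pos: [0.5627, 0.1143, 0.2346]
eef_rot: [-180.0, 0.0, -84.1]
wrist_force: [0.0, -0.5, -0.1]
grip_width: 0.0235
```

```bash
python3 st.py
```

```text
13.1 [0.5627, 0.1143, 0.2346] yaw -84.1 F [0.02, -0.47, -0.11] M [0.094, 0.085, 0.035] 0.0235
```

Request:
drive_tool:
  increments:
    - {"claw": 0,"translation": [0,0,-0.02],"yaw": 0}
    - {"claw": 0,"translation": [0,0,0],"yaw": 0}

```text
clock: 13.3
tcp_pos: [0.5628, 0.1143, 0.2337]
eef_rot: [-180.0, 0.0, -84.1]
wrist_force: [-0.5, -0.9, 0.8]
grip_width: 0.0237
```

```bash
python3 st.py
```

```text
13.3 [0.5628, 0.1143, 0.2337] yaw -84.1 F [-0.46, -0.9, 0.76] M [-0.009, 0.117, -0.05] 0.0237
```

```bash
cat > av.py <<'E'
from bench import env,vision
import numpy as np,sys
n=int(sys.argv[1]) if len(sys.argv)>1 else 4
A=[]
for i in range(n):
    vision.read_camera('wrist'); s=env.read_state(); A.append(np.r_[s['tcp_pos'],s['wrist_force'],s['moment']])
A=np.mean(A,0);print(s['clock'],'tcp',A[:3].round(4).tolist(),'F',A[3:6].round(2).tolist(),'M',A[6:].round(3).tolist(),'yaw',s['eef_rot'][2].round(2))
E
python3 av.py; python3 pole.py
```

```text
13.5 tcp [0.5628, 0.1143, 0.2338] F [0.21, -0.55, 0.22] M [0.017, 0.149, 0.028] yaw -84.1
n 42 widths [57, 56, 55, 53, 51, 50, 49] centre [0.5695 0.0504 0.2652] dir [-0.1012  0.9948  0.0148] yaw 95.81098646240923 pitch up deg 0.8462916958160515 res 0.0006436596182973818 k [-0.0082  0.014   0.2651]
[0.5628 0.1143 0.2338] [-179.9806    0.0002  -84.096 ]
top point nearest tcp [0.5629 0.1143 0.2661] axis there [0.5629 0.1143 0.2511] lateral offset mm 0.1767158450904473
```

Request:
drive_tool:
  increments:
    - {"claw": 0,"translation": [0,0,0.04],"yaw": 0}
    - {"claw": 0,"translation": [0.01,-0.08,0],"yaw": 0}
    - {"claw": 0,"translation": [0,0,0],"yaw": 0}
  grip_force: 60

```text
clock: 13.9
tcp_pos: [0.5632, 0.1106, 0.2354]
eef_rot: [-180.0, 0.1, -84.1]
wrist_force: [0.4, 0.3, -0.6]
grip_width: 0.0235
```

```bash
python3 av.py 3
```

```text
14.05 tcp [0.5632, 0.1106, 0.2354] F [-0.42, 1.44, -0.57] M [0.655, 0.139, 0.013] yaw -84.09
```

Request:
drive_tool:
  increments:
    - {"claw": 0,"translation": [0.006,-0.05,0],"yaw": 0}
    - {"claw": 0,"translation": [0,0,0],"yaw": 0}

```text
clock: 14.25
tcp_pos: [0.5635, 0.1079, 0.2354]
eef_rot: [180.0, 0.0, -84.1]
wrist_force: [0.0, 2.4, -0.5]
grip_width: 0.0239
```

```bash
python3 av.py 3
```

```text
14.4 tcp [0.5635, 0.1079, 0.2354] F [0.28, 2.93, -1.44] M [0.877, 0.119, 0.038] yaw -84.1
```

Request:
drive_tool:
  increments:
    - {"claw": 0,"translation": [0.006,-0.06,-0.02],"yaw": 0}
    - {"claw": 0,"translation": [0.006,-0.06,-0.02],"yaw": 0}
    - {"claw": 0,"translation": [0,0,0],"yaw": 0}

```text
clock: 14.7
tcp_pos: [0.5639, 0.1011, 0.2333]
eef_rot: [180.0, -0.0, -84.1]
wrist_force: [0.1, 0.9, -1.7]
grip_width: 0.0238
```

```bash
python3 av.py 3; python3 pole.py
python3 - <<'E'
from h import *
c=cam('side','side8');c=cam('top','top8')
a=cv2.imread('pics/top8.png')[90:270,40:240]; cv2.imwrite('pics/c10.png',cv2.resize(a,None,fx=3.2,fy=3.2,interpolation=cv2.INTER_CUBIC))
a=cv2.imread('pics/side8.png')[40:190,130:290]; cv2.imwrite('pics/c11.png',cv2.resize(a,None,fx=4,fy=4,interpolation=cv2.INTER_CUBIC))
E
```

```text
14.85 tcp [0.5639, 0.1012, 0.2335] F [-0.41, 1.12, -1.15] M [0.416, 0.145, 0.019] yaw -84.12
n 42 widths [58, 57, 55, 53, 52, 51, 49] centre [0.5707 0.0373 0.2658] dir [-0.101   0.9949 -0.001 ] yaw 95.7996088439425 pitch up deg -0.054517390266520506 res 0.0006399167744908942 k [ 0.0043 -0.0005  0.2658]
[0.564  0.1012 0.2335] [179.9623  -0.0507 -84.1211]
top point nearest tcp [0.5642 0.1012 0.2657] axis there [0.5642 0.1012 0.2507] lateral offset mm 0.2122557631593887
```

View pics/c10.png

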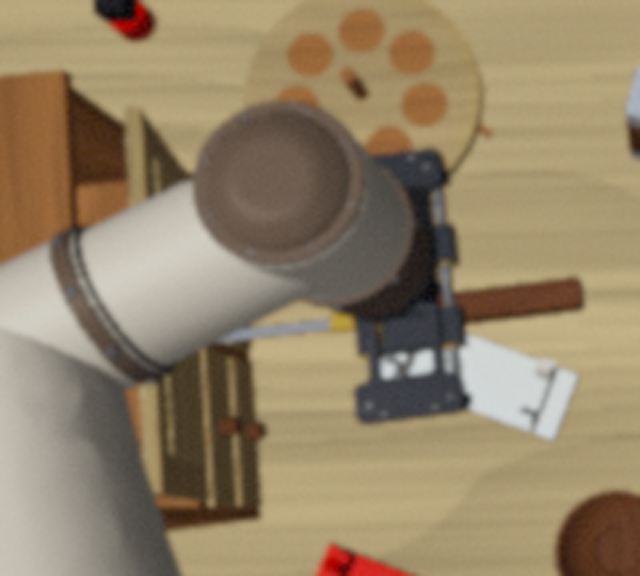

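View pics/c11.png

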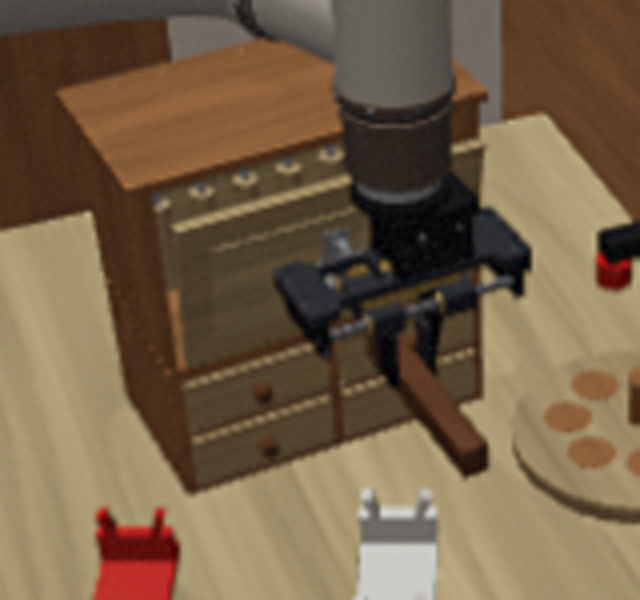

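```bash
cat > flap.py <<'E'
from h import *
np.set_printoptions(precision=3,suppress=True)
hinge=np.array([0.5642,0.3334,0.158]); fx=np.array([-.103,.9947,0]);fy=np.array([-.9947,-.103,0])
def flap(n,lo=.05,hi=.14,name=None):
    c=cam(n,name); D=c['depth']; H,W=D.shape
    u,v=np.meshgrid(np.arange(W),np.arange(H)); q=cv2.undistortPoints(np.stack([u.ravel(),v.ravel()],1)[:,None].astype(float),c['K'],c['dist'])[:,0]
    d=D.ravel(); X=(np.c_[q,np.ones(len(q))]*d[:,None]-c['t'])@c['R']; r=X-hinge
    a,b,z=r@fx,r@fy,r[:,2]
    rho=np.hypot(a,z)
    m=(d>0)&(b>lo)&(b<hi)&(rho>.05)&(rho<.163)&(a<-.005)
    th=np.arctan2(-a,z)
    out=th-np.arcsin(np.clip(.012/rho,0,1))
    h,e=np.histogram(out[m],np.arange(-.1,1.7,.02)); hi_,_=np.histogram(th[m],np.arange(-.1,1.7,.02))
    i=h.argmax();j=hi_.argmax()
    print(n,'outer-face angle',np.median(out[m][abs(out[m]-e[i]-.01)<.03]) if h[i]else None,h[i],'inner',np.median(th[m][abs(th[m]-e[j]-.01)<.03]) if hi_[j] else None,hi_[j],'n',m.sum())
if __name__=='__main__':
    flap('side');flap('side',-.14,-.05);flap('top');flap('top',-.14,-.05)
E
python3 flap.py
```

```text
side outer-face angle 0.1952005812557977 160 inner 0.29088029917244473 111 n 951
side outer-face angle 0.18947609567351725 20 inner 0.2825942877459089 17 n 206
top outer-face angle 0.21447503646838212 176 inner 0.2905188284419139 80 n 970
top outer-face angle 0.21209960757683044 110 inner 0.29122978054294035 59 n 190
```

```bash
cat > plan.py <<'E'
from flap import *
ze=.1016
def eye(t): return hinge+fx*(-.03*np.cos(t)-ze*np.sin(t))+np.array([0,0,-.03*np.sin(t)+ze*np.cos(t)])
def tcp(t,lead):
    e=eye(t);tg=(eye(t+1e-4)-eye(t-1e-4));tg/=np.linalg.norm(tg); return e+lead*tg+np.array([0,0,-.0173])-.1795*fx+.022*fy
if __name__=='__main__':
    import sys
    lead=float(sys.argv[1])
    cur=np.array([.5639,.1012,.2335])
    for t in np.arange(.3,1.56,.1):
        p=tcp(t,lead); print(round(t,2),p,'units',((p-cur)/.05).round(3)); cur=p
E
python3 plan.py .004
```

```text
0.3 [0.567 0.091 0.227] units [ 0.066 -0.206 -0.136]
0.4 [0.568 0.083 0.22 ] units [ 0.017 -0.165 -0.132]
0.5 [0.569 0.075 0.213] units [ 0.016 -0.151 -0.148]
0.6 [0.57  0.068 0.205] units [ 0.014 -0.135 -0.163]
0.7 [0.57  0.062 0.196] units [ 0.012 -0.118 -0.175]
0.8 [0.571 0.057 0.186] units [ 0.01  -0.1   -0.186]
0.9 [0.571 0.053 0.177] units [ 0.008 -0.081 -0.196]
1.0 [0.571 0.05  0.167] units [ 0.006 -0.061 -0.203]
1.1 [0.572 0.048 0.156] units [ 0.004 -0.041 -0.208]
1.2 [0.572 0.047 0.146] units [ 0.002 -0.02  -0.211]
1.3 [0.572 0.047 0.135] units [-0.     0.001 -0.212]
1.4 [0.572 0.048 0.124] units [-0.002  0.022 -0.211]
1.5 [0.571 0.051 0.114] units [-0.004  0.043 -0.208]
```

Request:
drive_tool:
  increments:
    - {"claw": 0,"translation": [0.01,-0.1,-0.065],"yaw": 0}
    - {"claw": 0,"translation": [0.01,-0.1,-0.065],"yaw": 0}
    - {"claw": 0,"translation": [0.008,-0.083,-0.066],"yaw": 0}
    - {"claw": 0,"translation": [0.008,-0.083,-0.066],"yaw": 0}
    - {"claw": 0,"translation": [0.008,-0.075,-0.074],"yaw": 0}
    - {"claw": 0,"translation": [0.008,-0.075,-0.074],"yaw": 0}

```text
clock: 15.85
tcp_pos: [0.5668, 0.0756, 0.2127]
eef_rot: [180.0, -0.0, -84.1]
wrist_force: [-0.8, 2.9, -0.3]
grip_width: 0.0236
```

```bash
python3 st.py; python3 flap.py; python3 pole.py; python3 st.py
```

```text
15.85 [0.5668, 0.0756, 0.2127] yaw -84.11 F [-0.79, 2.89, -0.28] M [0.903, 0.115, 0.02] 0.0236
side outer-face angle 0.4973125338290997 126 inner 0.6058579885840918 70 n 786
side outer-face angle 0.5080403948159393 25 inner 0.5935087136936879 21 n 162
top outer-face angle 0.4281519726310962 85 inner 0.5227684265995798 118 n 658
top outer-face angle 0.4314955868789261 52 inner 0.5265684006947573 99 n 139
n 42 widths [58, 56, 55, 53, 51, 51, 49] centre [0.5731 0.0112 0.2453] dir [-0.0999  0.995  -0.0023] yaw 95.73305727209085 pitch up deg -0.13348499861460034 res 0.0006422150948757278 k [ 0.0071 -0.0016  0.2453]
[0.5664 0.0751 0.2128] [179.9307  -0.0776 -84.1258]
top point nearest tcp [0.5667 0.0751 0.2451] axis there [0.5667 0.0751 0.2301] lateral offset mm 0.2529662087994355
16.15 [0.5665, 0.0755, 0.213] yaw -84.1 F [-0.49, -0.56, -1.48] M [0.024, 0.114, -0.034] 0.0232
```

Request:
drive_tool:
  increments:
    - {"claw": 0,"translation": [0.007,-0.068,-0.081],"yaw": 0}
    - {"claw": 0,"translation": [0.007,-0.068,-0.081],"yaw": 0}
    - {"claw": 0,"translation": [0.006,-0.059,-0.088],"yaw": 0}
    - {"claw": 0,"translation": [0.006,-0.059,-0.088],"yaw": 0}
    - {"claw": 0,"translation": [0.005,-0.05,-0.093],"yaw": 0}
    - {"claw": 0,"translation": [0.005,-0.05,-0.093],"yaw": 0}
    - {"claw": 0,"translation": [0.004,-0.04,-0.098],"yaw": 0}
    - {"claw": 0,"translation": [0.004,-0.04,-0.098],"yaw": 0}

```text
clock: 16.95
tcp_pos: [0.5689, 0.054, 0.1766]
eef_rot: [180.0, -0.0, -84.1]
wrist_force: [-1.0, 1.2, -0.3]
grip_width: 0.0237
```

```bash
python3 st.py; python3 flap.py; python3 pole.py; python3 st.py
```

```text
16.95 [0.5689, 0.054, 0.1766] yaw -84.11 F [-1.02, 1.18, -0.35] M [0.535, 0.049, 0.046] 0.0237
side outer-face angle 0.8924919930867404 24 inner 0.977073653531585 11 n 450
side outer-face angle 0.8518745472352984 1 inner 0.940485493614903 1 n 43
top outer-face angle 0.8342736195618583 240 inner 0.9279911608382829 443 n 617
top outer-face angle 0.8404210313975458 156 inner 0.9331672744728144 337 n 554
n 42 widths [58, 56, 55, 54, 51, 51, 49] centre [ 0.5752 -0.01    0.2089] dir [-0.0998  0.995  -0.0005] yaw 95.72709843314387 pitch up deg -0.026778097123949525 res 0.0006856111090289621 k [-0.01   -0.0015  0.2089]
[0.5685 0.0538 0.1766] [179.9088  -0.0481 -84.1015]
top point nearest tcp [0.5687 0.0539 0.2089] axis there [0.5687 0.0539 0.1939] lateral offset mm 0.2824429233872711
17.25 [0.5687, 0.0541, 0.177] yaw -84.09 F [-0.31, -0.01, -2.27] M [0.007, 0.106, 0.024] 0.0238
```

Request:
drive_tool:
  increments:
    - {"claw": 0,"translation": [0.003,-0.03,-0.1],"yaw": 0}
    - {"claw": 0,"translation": [0.003,-0.03,-0.103],"yaw": 0}
    - {"claw": 0,"translation": [0.002,-0.02,-0.104],"yaw": 0}
    - {"claw": 0,"translation": [0.002,-0.02,-0.104],"yaw": 0}
    - {"claw": 0,"translation": [0.001,-0.01,-0.105],"yaw": 0}
    - {"claw": 0,"translation": [0.001,-0.01,-0.105],"yaw": 0}
    - {"claw": 0,"translation": [0,0,-0.106],"yaw": 0}
    - {"claw": 0,"translation": [0,0,-0.106],"yaw": 0}

```text
clock: 18.05
tcp_pos: [0.5695, 0.0482, 0.1349]
eef_rot: [180.0, -0.0, -84.1]
wrist_force: [-0.6, -0.3, -0.7]
grip_width: 0.0235
```

```bash
python3 st.py; python3 flap.py; python3 pole.py; python3 st.py
```

```text
18.05 [0.5695, 0.0482, 0.1349] yaw -84.11 F [-0.65, -0.29, -0.73] M [0.011, -0.029, -0.079] 0.0235
side outer-face angle 1.1910937811590296 68 inner 1.2813581567300458 125 n 665
side outer-face angle 1.2105585180764589 20 inner 1.3056153447121932 36 n 91
top outer-face angle 1.2530469753098683 295 inner 1.3469449303106453 505 n 868
top outer-face angle 1.2522497961960766 216 inner 1.3511611008481563 379 n 835
n 42 widths [58, 56, 55, 54, 52, 51, 49] centre [ 0.5758 -0.0156  0.1673] dir [-0.1003  0.995   0.0025] yaw 95.75590268882979 pitch up deg 0.14200860495095233 res 0.0006428356935953223 k [-0.0039  0.0021  0.1673]
[0.5691 0.0483 0.135 ] [179.9304  -0.0154 -84.0764]
top point nearest tcp [0.5694 0.0483 0.1674] axis there [0.5694 0.0483 0.1524] lateral offset mm 0.2667711847300358
18.35 [0.5694, 0.0484, 0.1354] yaw -84.08 F [0.69, -0.47, -1.89] M [-0.033, 0.101, 0.008] 0.0234
```

Request:
drive_tool:
  increments:
    - {"claw": 0,"translation": [0,0.008,-0.08],"yaw": 0}
    - {"claw": 0,"translation": [0,0.01,-0.08],"yaw": 0}
    - {"claw": 0,"translation": [-0.001,0.014,-0.08],"yaw": 0}
    - {"claw": 0,"translation": [-0.002,0.018,-0.08],"yaw": 0}

```text
clock: 18.75
tcp_pos: [0.5693, 0.0508, 0.119]
eef_rot: [180.0, -0.0, -84.1]
wrist_force: [0.7, -0.8, -1.4]
grip_width: 0.0234
```

```bash
python3 st.py; python3 flap.py; python3 pole.py; python3 st.py
```

```text
18.75 [0.5693, 0.0508, 0.119] yaw -84.11 F [0.74, -0.8, -1.4] M [-0.168, -0.027, -0.088] 0.0234
side outer-face angle 1.3518495767359076 93 inner 1.4468269855591684 152 n 696
side outer-face angle 1.3689565828928996 32 inner 1.4544466212527236 45 n 101
top outer-face angle 1.4066068538413328 339 inner 1.4960589666657418 451 n 941
top outer-face angle 1.4051242162268731 213 inner 1.4976709381162414 306 n 893
n 42 widths [58, 56, 55, 54, 52, 51, 49] centre [ 0.5758 -0.013   0.1514] dir [-0.1004  0.9949 -0.0013] yaw 95.7611994945276 pitch up deg -0.07356083181415174 res 0.0005900926927200025 k [-0.0106 -0.0024  0.1514]
[0.5691 0.0508 0.119 ] [179.9504  -0.0089 -84.0855]
top point nearest tcp [0.5694 0.0509 0.1513] axis there [0.5694 0.0509 0.1363] lateral offset mm 0.26198297101169726
19.05 [0.5693, 0.0509, 0.1194] yaw -84.09 F [-0.07, -0.02, -0.47] M [0.022, 0.071, 0.009] 0.0232
```

Request:
drive_tool:
  increments:
    - {"claw": 0,"translation": [-0.002,0.018,-0.05],"yaw": 0}
    - {"claw": 0,"translation": [0,0.01,-0.05],"yaw": 0}
    - {"claw": 0,"translation": [0,0,0],"yaw": 0}

```text
clock: 19.35
tcp_pos: [0.5692, 0.052, 0.1142]
eef_rot: [180.0, -0.0, -84.1]
wrist_force: [0.8, -2.0, -0.3]
grip_width: 0.0235
```

```bash
python3 av.py 3; python3 flap.py; python3 pole.py; python3 st.py
```

```text
19.5 tcp [0.5694, 0.052, 0.1145] F [0.2, -2.03, 0.16] M [-0.384, 0.007, -0.034] yaw -84.1
side outer-face angle 1.3912168618063214 102 inner 1.4838312169593513 155 n 702
side outer-face angle 1.3901705978959655 33 inner 1.477092743210684 41 n 111
top outer-face angle 1.4240131402745235 322 inner 1.5120223164504614 491 n 948
top outer-face angle 1.4121733227722113 203 inner 1.513305210513942 378 n 917
n 42 widths [57, 56, 54, 54, 52, 51, 49] centre [ 0.5758 -0.0119  0.1461] dir [-0.0978  0.9952  0.0092] yaw 95.61490441582562 pitch up deg 0.5279429478146365 res 0.0006120745474757158 k [0.0049 0.0097 0.1461]
[0.5693 0.052  0.1145] [-179.9979   -0.0124  -84.103 ]
top point nearest tcp [0.5695 0.0521 0.1467] axis there [0.5695 0.0521 0.1317] lateral offset mm 0.24983902978901062
19.8 [0.5692, 0.052, 0.1145] yaw -84.1 F [0.55, -3.15, 0.08] M [-0.635, 0.003, 0.003] 0.0236
```

Request:
drive_tool:
  increments:
    - {"claw": 0,"translation": [0,-0.03,-0.03],"yaw": 0}
    - {"claw": 0,"translation": [0,0,-0.03],"yaw": 0}
    - {"claw": 0,"translation": [0,0,0],"yaw": 0}

```text
clock: 20.1
tcp_pos: [0.5694, 0.0509, 0.1113]
eef_rot: [-180.0, 0.0, -84.1]
wrist_force: [-0.3, -1.0, -0.9]
grip_width: 0.0234
```

```bash
python3 av.py 3; python3 flap.py; python3 pole.py; python3 av.py 3
```

```text
20.25 tcp [0.5694, 0.0509, 0.1115] F [0.46, -0.94, 0.4] M [0.061, 0.036, -0.024] yaw -84.09
side outer-face angle 1.3922615958160947 96 inner 1.48625353945783 172 n 708
side outer-face angle 1.391788100739827 28 inner 1.4849002145302945 50 n 116
top outer-face angle 1.4236001888509449 307 inner 1.512642171575552 454 n 909
top outer-face angle 1.4226433478996312 210 inner 1.51324296578848 370 n 929
n 42 widths [57, 56, 54, 53, 52, 51, 49] centre [ 0.5759 -0.013   0.1427] dir [-0.0989  0.9949  0.0181] yaw 95.67538933627151 pitch up deg 1.0369472299794271 res 0.0006494030883629981 k [-0.001   0.0181  0.1427]
[0.5694 0.0509 0.1115] [-179.9783    0.0143  -84.0994]
top point nearest tcp [0.5696 0.0509 0.1439] axis there [0.5696 0.0509 0.1289] lateral offset mm 0.20462667628270895
20.7 tcp [0.5694, 0.0508, 0.1115] F [0.62, -0.48, 0.49] M [0.199, -0.012, -0.054] yaw -84.1
```

Request:
drive_tool:
  increments:
    - {"claw": 0,"translation": [0,0,-0.05],"yaw": 0}
    - {"claw": 0,"translation": [0,0,-0.05],"yaw": 0}
    - {"claw": 0,"translation": [0,0,0],"yaw": 0}

```text
clock: 21.0
tcp_pos: [0.5692, 0.0507, 0.1061]
eef_rot: [180.0, 0.0, -84.1]
wrist_force: [0.4, -1.3, 2.1]
grip_width: 0.0231
```

```bash
python3 av.py 3; python3 flap.py; python3 pole.py
```

```text
21.15 tcp [0.5694, 0.0507, 0.1064] F [0.13, -0.65, 1.65] M [0.225, 0.016, -0.085] yaw -84.1
side outer-face angle 1.3911242416229521 93 inner 1.4864143695685186 182 n 717
side outer-face angle 1.39072313027799 36 inner 1.4774140649308318 48 n 129
top outer-face angle 1.4238786460883435 328 inner 1.5123926901674047 466 n 875
top outer-face angle 1.4223018821729971 212 inner 1.5139853058289623 406 n 966
n 42 widths [56, 55, 54, 52, 51, 50, 49] centre [ 0.5758 -0.0131  0.1359] dir [-0.099   0.9942  0.0427] yaw 95.68786160153846 pitch up deg 2.4478278164752454 res 0.0005901256781833246 k [0.0019 0.0432 0.1358]
[0.5693 0.0507 0.1065] [-179.9906   -0.0009  -84.0995]
top point nearest tcp [0.5695 0.0507 0.1386] axis there [0.5695 0.0507 0.1236] lateral offset mm 0.1537148141085229
```

Request:
drive_tool:
  increments:
    - {"claw": 0,"translation": [0,0,0.06],"yaw": 0}
    - {"claw": 0,"translation": [0,0,0.04],"yaw": 0}
    - {"claw": 0,"translation": [0,0,0],"yaw": 0}

```text
clock: 21.75
tcp_pos: [0.5689, 0.0507, 0.1112]
eef_rot: [179.9, -0.0, -84.1]
wrist_force: [-0.4, -0.4, -1.2]
grip_width: 0.0233
```

```bash
python3 av.py 3;  python3 pole.py; python3 -c "
from plan import *
print(eye(1.5),tcp(1.5,0))"
```

```text
21.9 tcp [0.5688, 0.0507, 0.111] F [0.36, -0.13, -1.11] M [0.021, 0.041, -0.042] yaw -84.09
n 42 widths [57, 56, 54, 53, 51, 51, 49] centre [ 0.5755 -0.0132  0.1419] dir [-0.0993  0.9949  0.0174] yaw 95.70060935834127 pitch up deg 0.9966084490774039 res 0.0006403552918518628 k [-0.0055  0.0169  0.1419]
[0.5689 0.0507 0.111 ] [179.9433  -0.0095 -84.0917]
top point nearest tcp [0.5691 0.0507 0.143 ] axis there [0.5691 0.0507 0.128 ] lateral offset mm 0.22784559883598338
[0.575 0.23  0.135] [0.571 0.05  0.118]
```

Request:
drive_tool:
  increments:
    - {"claw": 0,"translation": [0,0,0.07],"yaw": 0}
    - {"claw": 0,"translation": [-0.04,-0.004,0],"yaw": 0}
    - {"claw": 0,"translation": [-0.06,-0.006,0],"yaw": 0}
    - {"claw": 0,"translation": [0,0,0],"yaw": 0}

```text
clock: 22.4
tcp_pos: [0.5635, 0.0501, 0.1148]
eef_rot: [180.0, 0.0, -84.1]
wrist_force: [0.6, -1.0, -1.6]
grip_width: 0.0232
```

```bash
python3 av.py 3;python3 pole.py
```

```text
22.55 tcp [0.564, 0.0502, 0.1149] F [-0.27, -0.01, -2.02] M [0.041, 0.08, -0.005] yaw -84.09
n 42 widths [57, 56, 54, 53, 52, 50, 49] centre [ 0.5708 -0.0137  0.1461] dir [-0.0998  0.9949  0.0167] yaw 95.73096047744478 pitch up deg 0.9568014616211612 res 0.0005852156206785204 k [0.0051 0.0173 0.1461]
[0.5642 0.0502 0.1149] [-179.999    -0.0009  -84.0936]
top point nearest tcp [0.5644 0.0502 0.1472] axis there [0.5644 0.0502 0.1322] lateral offset mm 0.2291798470046985
```

Request:
drive_tool:
  increments:
    - {"claw": 0,"translation": [-0.08,-0.008,0],"yaw": 0}
    - {"claw": 0,"translation": [-0.08,-0.008,0],"yaw": 0}
    - {"claw": 0,"translation": [-0.08,-0.008,0],"yaw": 0}

```text
clock: 22.95
tcp_pos: [0.5517, 0.0489, 0.1148]
eef_rot: [180.0, -0.0, -84.1]
wrist_force: [-0.8, -0.1, -1.6]
grip_width: 0.0231
```

```bash
python3 st.py
```

```text
22.95 [0.5517, 0.0489, 0.1148] yaw -84.1 F [-0.8, -0.09, -1.61] M [0.031, 0.138, -0.056] 0.0231
```

Request:
drive_tool:
  increments:
    - {"claw": 0,"translation": [-0.1,-0.01,0],"yaw": 0}
    - {"claw": 0,"translation": [-0.15,-0.015,0],"yaw": 0}
    - {"claw": 0,"translation": [-0.2,-0.02,0],"yaw": 0}
    - {"claw": 0,"translation": [-0.2,-0.02,0],"yaw": 0}
    - {"claw": 0,"translation": [0,0,0],"yaw": 0}

```text
clock: 23.45
tcp_pos: [0.5179, 0.0454, 0.115]
eef_rot: [179.9, 0.0, -84.1]
wrist_force: [0.4, -0.6, -0.8]
grip_width: 0.0232
```

```bash
python3 st.py;python3 flap.py
```

```text
23.45 [0.5179, 0.0454, 0.115] yaw -84.09 F [0.38, -0.63, -0.79] M [-0.005, 0.106, 0.049] 0.0232
side outer-face angle 1.3887869714887462 96 inner 1.4860598162815513 158 n 623
side outer-face angle 1.390989650664291 85 inner 1.4857084796170155 131 n 399
top outer-face angle 1.4258687054992376 105 inner 1.5106168882092659 130 n 226
top outer-face angle 1.422538814866121 293 inner 1.5137428663648156 523 n 1223
```

Request:
drive_tool:
  increments:
    - {"claw": 0,"translation": [0.04,-0.5,0],"yaw": 0}
    - {"claw": 0,"translation": [0.04,-0.9,0],"yaw": 0}
    - {"claw": 0,"translation": [0,-0.9,0],"yaw": 0}
    - {"claw": 0,"translation": [0,-0.8,0.1],"yaw": -0.058}
    - {"claw": 0,"translation": [-0.06,-0.8,0.1],"yaw": -0.058}
    - {"claw": 0,"translation": [-0.08,-0.8,0.1],"yaw": -0.058}
    - {"claw": 0,"translation": [-0.08,-0.8,0.1],"yaw": -0.058}
    - {"claw": 0,"translation": [-0.08,-0.6,0.1],"yaw": -0.056}
    - {"claw": 0,"translation": [0,-0.24,0],"yaw": 0}
    - {"claw": 0,"translation": [0,0,0],"yaw": 0}

```text
clock: 24.65
tcp_pos: [0.5088, -0.2726, 0.1395]
eef_rot: [180.0, 0.0, -100.7]
wrist_force: [0.7, 1.0, -1.3]
grip_width: 0.0234
```

```bash
python3 st.py;python3 pole.py; python3 st.py
python3 - <<'E'
from h import *
c=cam('wrist','wrist9');c=cam('top','top9')
E
```

```text
24.65 [0.5088, -0.2726, 0.1395] yaw -100.71 F [0.74, 0.98, -1.27] M [0.095, 0.135, -0.01] 0.0234
n 42 widths [58, 56, 65, 53, 51, 51, 49] centre [ 0.4962 -0.3357  0.1706] dir [0.1922 0.9812 0.0187] yaw 78.91515393602936 pitch up deg 1.0736584753914624 res 0.0010940868774719102 k [0.0147 0.0162 0.1706]
[ 0.5088 -0.2726  0.1395] [ 179.9976    0.0025 -100.7073]
top point nearest tcp [ 0.5086 -0.2726  0.1718] axis there [ 0.5086 -0.2726  0.1568] lateral offset mm -0.22907024189129827
24.75 [0.5087, -0.2707, 0.1393] yaw -100.58 F [0.07, 0.69, -1.91] M [0.067, 0.072, -0.066] 0.0235
```

View pics/wrist9.png

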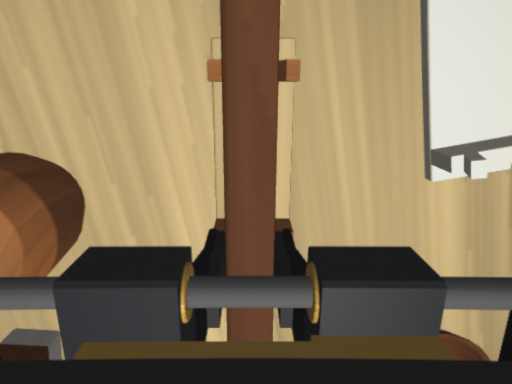

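View pics/top9.png

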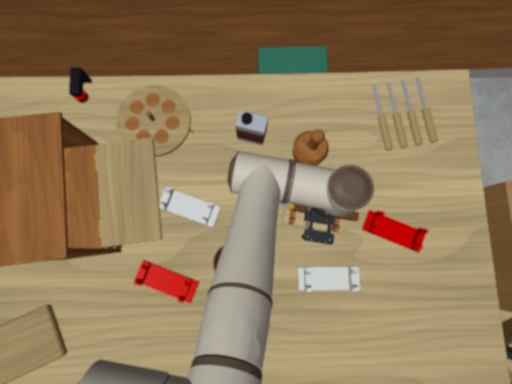

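Request:
drive_tool:
  increments:
    - {"claw": 0,"translation": [-0.034,-0.012,-0.5],"yaw": 0}
    - {"claw": 0,"translation": [0,0,-0.5],"yaw": 0}
    - {"claw": 0,"translation": [0,0,-0.3],"yaw": 0}
    - {"claw": 0,"translation": [0,0,-0.2],"yaw": 0}
    - {"claw": 0,"translation": [0,0,0],"yaw": 0}

```text
clock: 25.35
tcp_pos: [0.5064, -0.2707, 0.0636]
eef_rot: [179.8, 0.0, -100.5]
wrist_force: [-0.8, -0.0, -0.9]
grip_width: 0.0234
```

```bash
python3 av.py 2
```

```text
25.45 tcp [0.5075, -0.2714, 0.0651] F [-0.07, 0.65, -1.06] M [0.017, 0.033, -0.021] yaw -100.53
```

Request:
drive_tool:
  increments:
    - {"claw": 0,"translation": [0,0,-0.15],"yaw": 0}
    - {"claw": 0,"translation": [0,0,-0.1],"yaw": 0}
    - {"claw": 0,"translation": [0,0,-0.08],"yaw": 0}
    - {"claw": 0,"translation": [0,0,0],"yaw": 0}

```text
clock: 25.85
tcp_pos: [0.5065, -0.2717, 0.0477]
eef_rot: [179.9, 0.0, -100.6]
wrist_force: [0.6, 0.0, -1.1]
grip_width: 0.0235
```

```bash
python3 av.py 3
```

```text
26.0 tcp [0.507, -0.2719, 0.0483] F [-0.33, -0.1, -1.11] M [0.069, 0.097, 0.009] yaw -100.6
```

Request:
drive_tool:
  increments:
    - {"claw": 0,"translation": [0,0,-0.05],"yaw": 0}
    - {"claw": 0,"translation": [0,0,-0.03],"yaw": 0}
    - {"claw": 0,"translation": [0,0,0],"yaw": 0}

```text
clock: 26.3
tcp_pos: [0.5073, -0.2719, 0.0447]
eef_rot: [-180.0, -0.0, -100.6]
wrist_force: [0.3, 1.3, 0.7]
grip_width: 0.0233
```

```bash
python3 av.py 3; python3 pole.py
```

```text
26.45 tcp [0.5073, -0.2719, 0.0447] F [0.17, 1.04, 0.48] M [0.056, 0.117, -0.008] yaw -100.59
n 42 widths [58, 56, 63, 53, 52, 51, 49] centre [ 0.4954 -0.335   0.0765] dir [0.1751 0.9845 0.0085] yaw 79.9160522095586 pitch up deg 0.48855494044030623 res 0.0014065432167113142 k [-0.0112  0.0107  0.0765]
[ 0.5073 -0.2719  0.0447] [-179.9611   -0.0102 -100.5882]
top point nearest tcp [ 0.5066 -0.2718  0.077 ] axis there [ 0.5066 -0.2718  0.062 ] lateral offset mm -0.752440878180119
```

Request:
drive_tool:
  increments:
    - {"claw": 0.9,"translation": [0,0,0],"yaw": 0}
    - {"claw": 0.9,"translation": [0,0,0],"yaw": 0}
    - {"claw": 0.9,"translation": [0,0,0],"yaw": 0}
    - {"claw": 0.9,"translation": [0,0,0],"yaw": 0}
    - {"claw": 0.9,"translation": [0,0,0],"yaw": 0}
    - {"claw": 0.9,"translation": [0,0,0],"yaw": 0}
    - {"claw": 0.9,"translation": [0,0,0],"yaw": 0}

```text
clock: 27.25
tcp_pos: [0.5071, -0.2718, 0.0444]
eef_rot: [-180.0, 0.0, -100.6]
wrist_force: [-0.4, -0.1, 0.2]
grip_width: 0.0712
```

```bash
python3 av.py 2; python3 pole.py
```

```text
27.35 tcp [0.507, -0.2718, 0.0444] F [0.14, 0.1, 0.12] M [-0.022, 0.056, -0.009] yaw -100.6
n 42 widths [58, 56, 75, 54, 52, 50, 50] centre [ 0.4955 -0.3351  0.0762] dir [0.1673 0.9859 0.0027] yaw 80.36703952811554 pitch up deg 0.15741443625455084 res 0.00157249933909845 k [-0.0286  0.0076  0.0762]
[ 0.507  -0.2718  0.0444] [ 179.9983    0.     -100.5992]
top point nearest tcp [ 0.5063 -0.2717  0.0764] axis there [ 0.5063 -0.2717  0.0614] lateral offset mm -0.752157225262796
```

Released and the pole is level. Next I raise the hand straight up and move it clear.

Request:
drive_tool:
  increments:
    - {"claw": 0.9,"translation": [0,0,0.3],"yaw": 0}
    - {"claw": 0.9,"translation": [0,0,0.7],"yaw": 0}
    - {"claw": 0.9,"translation": [0,0,0.9],"yaw": 0}
    - {"claw": 0.9,"translation": [0,0,0.9],"yaw": 0}
    - {"claw": 0.9,"translation": [0,0,0.9],"yaw": 0}
    - {"claw": 0.9,"translation": [0,-0.7,0.5],"yaw": 0}
    - {"claw": 0.9,"translation": [0,-0.7,0],"yaw": 0}
    - {"claw": 0.9,"translation": [0,0,0],"yaw": 0}
    - {"claw": 0.9,"translation": [0,0,0],"yaw": 0}

```text
clock: 28.35
tcp_pos: [0.5065, -0.342, 0.2536]
eef_rot: [179.9, 0.0, -100.7]
wrist_force: [-0.0, 0.0, -0.6]
grip_width: 0.0783
```

```bash
python3 st.py
python3 - <<'E'
from h import *
for n in ['wrist','top','side']: cam(n,n+'10')
a=cv2.imread('pics/top10.png')[165:265,230:360]; cv2.imwrite('pics/c12.png',cv2.resize(a,None,fx=6,fy=6,interpolation=cv2.INTER_CUBIC))
E
python3 flap.py
```

```text
28.35 [0.5065, -0.342, 0.2536] yaw -100.69 F [-0.02, 0.04, -0.62] M [0.053, 0.047, -0.013] 0.0783
side outer-face angle 1.3921515643687559 94 inner 1.4858960725792194 168 n 728
side outer-face angle 1.3893367437491342 50 inner 1.4874931019312119 80 n 440
top outer-face angle 1.4234927635528758 297 inner 1.5128303984943432 587 n 1352
top outer-face angle 1.4227757504406797 290 inner 1.5134578141285724 492 n 1227
```

View pics/wrist10.png

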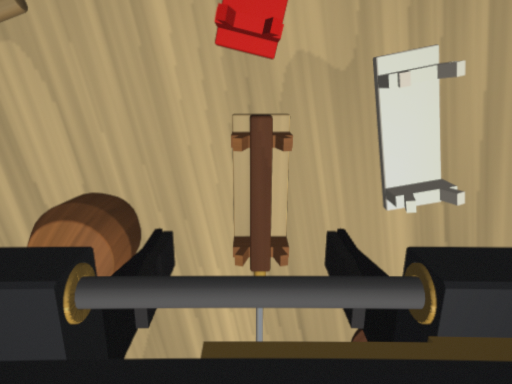

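View pics/top10.png

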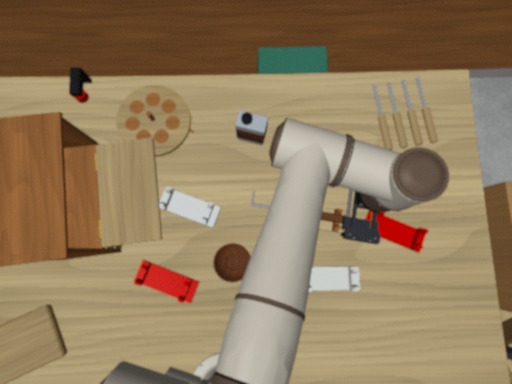

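View pics/side10.png

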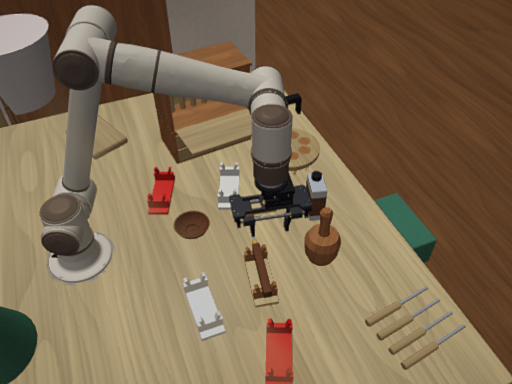

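Run:
```python
from h import *
np.set_printoptions(precision=4,suppress=True)
w=cam('wrist'); t=cam('top')
print('tail',onz(w,(261,116),.077),'was [.482 -.3874]','hend',onz(w,(260.5,270),.077),'was [.5151 -.2163]', px(w,(261,130)),px(w,(261,260)))
for p in [(240,141),(283,141),(240,245),(280,245)]: print(px(w,p))
import numpy as np
a=cv2.imread('pics/top0.png')[185:220,245:270];b=cv2.imread('pics/top10.png')[185:220,245:270]
cv2.imwrite('pics/c13.png',cv2.resize(np.hstack([a,b]),None,fx=14,fy=14,interpolation=cv2.INTER_NEAREST))
```

```text
tail [ 0.4861 -0.3871  0.077 ] was [.482 -.3874] hend [ 0.5172 -0.2133  0.077 ] was [.5151 -.2163] [ 0.4885 -0.3731  0.0763] [ 0.5145 -0.2255  0.0761]
[ 0.5125 -0.3647  0.0684]
[ 0.4672 -0.356   0.0667]
[ 0.5384 -0.2341  0.0452]
[ 0.4895 -0.2251  0.0455]
```

View pics/c13.png

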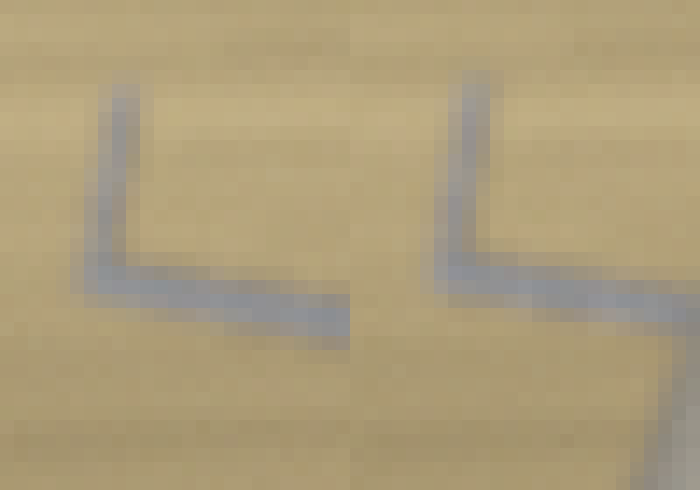

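```bash
python3 -c "
from bench import order
print(order.hand_in())"
```

```text
the job is handed in; nothing more can be done
None
```

The flap is fully down on its stop and the pole is back in its plain wooden rests. I handed the job in at about 28.5 s of the allowed 72 s.

- **Hooking:** I found the eye with the wrist camera's depth picture, about 102 mm above the hinge (the nominal is 106). The pole lifted cleanly from its rests. The pin went through the eye with no contact felt, and a light downward press met the ring.
- **Drawing down:** I drew the flap round in small steps with about 1 to 3 N at the eye, measuring its angle as I went. At the end, lowering the hand another 8 mm or so no longer changed the angle; the pole only tilted in the grip, at about 3 N. I then eased off and drew the pin out sideways without feeling any force.
- **Flap check:** The flap angle read 1.486 rad in the side camera and 1.513 in the top camera. That is a small disagreement around the 1.5 stop. Both readings stayed the same after unhooking and again just before hand-in.
- **Pole check:** The pole sits level in both notches, with its hook within about 1 pixel (roughly 2 mm) of where it started. The tail read about 4 mm to one side of its first reading, while the rest's uprights also read about 2 to 3 mm over, so part of that is measurement. In the last pictures nothing else appeared to have moved, and the open gripper was clear of everything.

One limit: neither the hook nor the eye could be seen while the pin was going in, because the arm hid them. I judged that part by feel and from the pole's measured position.

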